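Load the ratchet-fed weld scan bed

ROBOT

A 6-joint arm with a two-finger parallel gripper is mounted at the origin on the work surface. World frame = base frame: x ahead of the robot, y to its left, z up, the work surface at z = 0. Lengths are in m, angles in degrees, forces in N, time in s.
With the tool pointing down it reaches from about 0.275 to 0.975 m from the base axis. Payload 8.4 kg.
Tool frame: the origin (TCP) lies between the finger pads; the fingertips stand 17 mm ahead of it and the grasp point (between the pads) lies 2 mm behind it; z points along the fingers, y is the line along which they close (so a half turn about z gives the same grasp; the last joint's range is limited). The gripper opens to 92 mm and grips with 3 to 60 N. Pads are 20 mm wide; open, the fingers measure 128 mm over their backs; the gripper's body (75 mm by 189 mm) begins 69 mm behind the grasp point.
Start: joints at [-73.82, 20.225, 93.587, -0, 66.188, -0.138], TCP at [0.176, -0.6, 0.232] pointing down, gripper open.
Joint ranges: [-150.9, 150.9], [-52.94, 120.26], [3.33, 152.33], [-74.26, 254.26], [0, 154.13], [-172.89, 172.89]. Speed limits (degrees/s): [127.2, 127.2, 159.86, 180, 180, 180].

INTERFACE

Orientations are given as a 3x3 rotation matrix whose columns are the frame's x, y, z axes.
In Python, from station import robot gives the robot as it stands.
- The arm moves only by the tool jog_arm, never from a script. Its argument "plan" is text: rows parted by semicolons, each of 7 numbers parted by spaces: the closure, from 0 (fully open) to 1 (shut), then the shift along the world's x, y, z in mm, then the turn, a rotation vector about the world's x, y, z in rad. A call has 1 to 5 rows; each row shifts and turns the commanded pose from where the row before left it; what a row does not reach is not made up. A row lasts 1/8 s, in which the tool goes at most 62.5 mm and 10.7 degrees, less where a joint would pass 70% of its speed; a pose out of reach is approached as far as the arm can. A call is refused whole if a number of a shift passes 62.5 or a number of a turn 0.188, either way. A call with a gripper value outside its range is refused whole. The fingers move at their own pace and stop on an object; "force" is the grip in N (left out, the last holds). Time passes only in rows, so rows that do not move let the fingers close. It gives the time, the measured TCP pose, the force, the opening and the grip force at its end, in the units of the state.
- robot.observe(): the state, without advancing time (a new reading comes with each control period).
- robot.camera(name): name is "scene" or "top" or "wrist"; returns the picture (480x640x3 uint8, blue, green, red); there is no depth.
- robot.camera_model(name): a dict with "mtx" (3x3 intrinsics, pixels), "distortion" ([k1, k2, p1, p2, k3] as OpenCV has them; the pictures are not rectified), "rvec" (rotation vector, rad) and "tvec" (3), from world to camera coordinates, as OpenCV has them. Camera axes: x right, y down, z forward; pixel columns grow to the right and rows downward; lengths in m; the calibration is good to about 2 mm. A picture is of the moment at which its call begins: read the wrist's pose just before it. camera_model takes no time and is no camera call; for the wrist camera it gives the pose at the moment of the call.
- robot.job_done(): hands the job in; it is judged then, once.
Trained networks look in the newest picture that a camera, given by its name, has taken for a name from the list of things; names that differ only in an ending like _2 or _b are one class to them, and where a whole thing is asked for, a point or a joint stands for the part that bears it (a point fixed in the world has none). Each returns a list of dicts, best first, with "conf" (0 to 1); they miss things now and then, are a little off and sometimes report something else, mostly with a low value. They report only what shows in the picture. A call takes as long as a camera call. They do not tell look-alikes from the thing itself.
- robot.boxes_of(camera, query): "pixel" ([column, row] in pixels, amid what is visible of it).
The state is a dict: "t": time; "q": joint angles; "dq": joint speeds; "joint_efforts": joint torques, N m; "eef_pos": TCP position; "orientation": TCP orientation; "force": force on the tool from outside, world axes, zero at the start; "wrist_torque": the same for the moment, N m; "finger_gap": opening from 0.0 (shut) to 1.0 (fully open); "grasp_force": force on a finger pad.
Only numpy, scipy, OpenCV 4.12 (cv2) and the standard library are available. Lean on these libraries where they do the work, as an engineer would, in place of code of your own. Each camera call takes 0.05 s, during which the arm holds its last target. There are 200 camera calls.

TASK

Sort the weld coupons by their tags: lay every green-tagged coupon flat in a green-edged nest of the scan carriage (any nest, one each) and every red-tagged one flat in a red-edged nest of the reject tray. Then pump the red lever of the scan bed, one full stroke per tooth, until the carriage's red pointer stands on the blue mark; the carriage cannot run back, so do not feed it past the mark. Leave the lever sprung back at rest, and do not shove the black ultrasonic probe or the blue marker pen about.

Things in the scene. Friction and masses are not known exactly. Their poses are not given: they have to be found in the camera images.
- feeder: the scan bed's fixed grey base, 120 (x) x 550 (y) x 18 mm; its place and yaw (up to 0.1 rad) vary; the carriage runs along its +y towards an aluminium probe bridge (125 mm high, at y = +245 mm of this frame). Origin on the table under the bed's middle (13 mm to the +y side of the middle of its length)
- carriage (a joint): how far the carriage has been fed along the bed's +y, m: 0 to 0.124, starts at 0.004 to 0.034; the pointer is on the mark at 0.096. One tooth is 0.012. The rack's stroke ends lie at whole multiples of 0.012 (within 1 mm), so the first full stroke moves it 3 to 15 mm to such a value and each later one 12 mm. About 22 N of friction holds it where it is left
- pointer (a point): tip of the red pointer on the carriage's far (+x) edge
- mark (a point): middle of the blue mark (10 mm wide along the travel) on the far (+x) edge of the bed, 19 mm above the table; the pointer must stand beside it along the bed's y; the white ticks are one tooth apart
- lever (a joint): pump lever angle, rad: 0 at rest (leaning 0.20 rad towards the bed's -y), 0.40 at the end stop (leaning as far to +y). Push the grip towards the bed's +y (about 46 mm at the grip, 8 to 13 N) right to the stop; a spring returns it when let go, and it must come back to below 0.05 before the next stroke
- lever_grip (a point): middle of the lever's red upright grip, a round bar 22 mm across and 60 mm long, 115 mm from the pivot; its top is about 150 mm above the table, with free space on both y sides of it; carry parts round it or above it. Moves with the lever; its z axis runs up along the lever
- lever_pivot (a point): the lever's pivot, 12 mm above the table at the front (-x) of the bed; the lever swings in the bed's y-z plane through this point; axes as the bed's
- pass_nest0 (a point): middle of the floor of carriage nest 0 (0 nearest the lever, 74 mm apart along y), 32 mm above the table; the nest is 44 (x) x 68 (y) mm inside, so a coupon lies with its length along the point's y; green rims 4 mm high, 5 mm thick. Moves with the carriage
- pass_nest1 (a point): middle of the floor of carriage nest 1 (0 nearest the lever, 74 mm apart along y), 32 mm above the table; the nest is 44 (x) x 68 (y) mm inside, so a coupon lies with its length along the point's y; green rims 4 mm high, 5 mm thick. Moves with the carriage
- pass_nest2 (a point): middle of the floor of carriage nest 2 (0 nearest the lever, 74 mm apart along y), 32 mm above the table; the nest is 44 (x) x 68 (y) mm inside, so a coupon lies with its length along the point's y; green rims 4 mm high, 5 mm thick. Moves with the carriage
- reject_nest0 (a point): middle of the floor of reject nest 0 (nearest the robot, -x; the three are 72 mm apart along the tray's x), 12 mm above the table; 44 (x) x 68 (y) mm inside, coupon's length along the point's y; red rims 4 mm high. The steel tray (205 x 94 mm) is fixed
- reject_nest1 (a point): middle of the floor of reject nest 1 (middle; the three are 72 mm apart along the tray's x), 12 mm above the table; 44 (x) x 68 (y) mm inside, coupon's length along the point's y; red rims 4 mm high. The steel tray (205 x 94 mm) is fixed
- reject_nest2 (a point): middle of the floor of reject nest 2 (farthest, +x; the three are 72 mm apart along the tray's x), 12 mm above the table; 44 (x) x 68 (y) mm inside, coupon's length along the point's y; red rims 4 mm high. The steel tray (205 x 94 mm) is fixed
- green1: weld test coupon, a steel block 60 (x) x 36 (y) x 16 (z) mm, 0.27 kg, with a dark weld seam across it and a round green tag 24 mm across on both broad faces (either face may be up); origin at the middle of the block; lies flat on the table at the start; may be absent
- green2: weld test coupon, a steel block 60 (x) x 36 (y) x 16 (z) mm, 0.27 kg, with a dark weld seam across it and a round green tag 24 mm across on both broad faces (either face may be up); origin at the middle of the block; lies flat on the table at the start; may be absent
- green3: weld test coupon, a steel block 60 (x) x 36 (y) x 16 (z) mm, 0.27 kg, with a dark weld seam across it and a round green tag 24 mm across on both broad faces (either face may be up); origin at the middle of the block; lies flat on the table at the start; may be absent
- red1: weld test coupon, a steel block 60 (x) x 36 (y) x 16 (z) mm, 0.27 kg, with a dark weld seam across it and a round red tag 24 mm across on both broad faces (either face may be up); origin at the middle of the block; lies flat on the table at the start; may be absent
- red2: weld test coupon, a steel block 60 (x) x 36 (y) x 16 (z) mm, 0.27 kg, with a dark weld seam across it and a round red tag 24 mm across on both broad faces (either face may be up); origin at the middle of the block; lies flat on the table at the start; may be absent
- red3: weld test coupon, a steel block 60 (x) x 36 (y) x 16 (z) mm, 0.27 kg, with a dark weld seam across it and a round red tag 24 mm across on both broad faces (either face may be up); origin at the middle of the block; lies flat on the table at the start; may be absent
- probe: small black ultrasonic probe standing up, 22 mm across and 40 mm high with its brass plug; bystander, origin under it
- marker: blue marker pen with a white cap, 120 x 13 x 13 mm, lying; bystander, origin under it
Mind the look-alikes: they are no part of the job. What is shaped like the green1 but pink or purple is not meant.

How it is judged:
By the outcome, as a careful person would: the job done as asked, in the order asked, and still so for the second after the job is handed in, with the robot touching nothing.
Of green1, green2, green3, red1, red2, red3 only 5 to 6 are there at a start; the rules pass over those that are not, and their reading is None.
At some moment in a run one of green1, green2, green3, red1, red2, red3 may be knocked a few centimetres aside while the robot is not near it.
Once in a run the grip may slacken for a moment while it holds something.
It also fails if it takes over 210 s, if anything falls off the work surface, if the arm or the gripper's body presses on something with over 40 N, if the wrist force passes 120 N, or if a joint passes its speed limit or range.

## Working session

There is one attempt and no reset: what is moved stays moved. The work goes in short steps, Python scripts to look and compute and a tool call to move; the robot and the scene stay as the last step left them, time stands still between calls to the robot, and variables do not carry over. Pictures are saved under pics/ and viewed, at most 14 in all, crops included, and the job is handed in when it is done.

Besides the shell and the picture viewer there is one more tool, called after "Call:" as a command line: name --argument value ..., lists and objects as JSON in quotes. jog_arm: Moves the arm, as the interface text tells. Its arguments: {"type":"object","properties":{"plan":{"type":"string"},"force":{"type":"number"}},"required":["plan"]}

```bash
mkdir -p pics; ls; python3 - <<'E'
from station import robot
import cv2
s=robot.observe(); print(s['t'],s['eef_pos'],s['orientation'],s['finger_gap'])
for c in ('scene','top'):
    cv2.imwrite(f'pics/{c}0.png',robot.camera(c)); m=robot.camera_model(c); print(c,m)
E
```

```text
pics
0.0 [ 0.17548316 -0.59935327  0.23086601] [[ 9.59714673e-01  2.80976133e-01 -4.00077246e-04]
 [ 2.80976417e-01 -9.59713751e-01  1.33029394e-03]
 [-1.01787866e-05 -1.38911489e-03 -9.99999035e-01]] 1.0036030383683405
scene {'mtx': array([[495.97943605,   0.        , 321.06369375],
       [  0.        , 495.97943605, 232.03773059],
       [  0.        ,   0.        ,   1.        ]]), 'distortion': array([-0.00208534,  0.        ,  0.        ,  0.        ,  0.        ]), 'rvec': array([ 2.05543926,  0.79719418, -0.44915901]), 'tvec': array([-0.38102157, -0.12847904,  1.48379591])}
top {'mtx': array([[535.09975284,   0.        , 326.03438141],
       [  0.        , 535.09975284, 250.50247839],
       [  0.        ,   0.        ,   1.        ]]), 'distortion': array([0.03431042, 0.        , 0.        , 0.        , 0.        ]), 'rvec': array([ 2.10691467, -2.12188442,  0.2191039 ]), 'tvec': array([-0.00732569,  0.55981076,  1.18215391])}
```

View pics/top0.png

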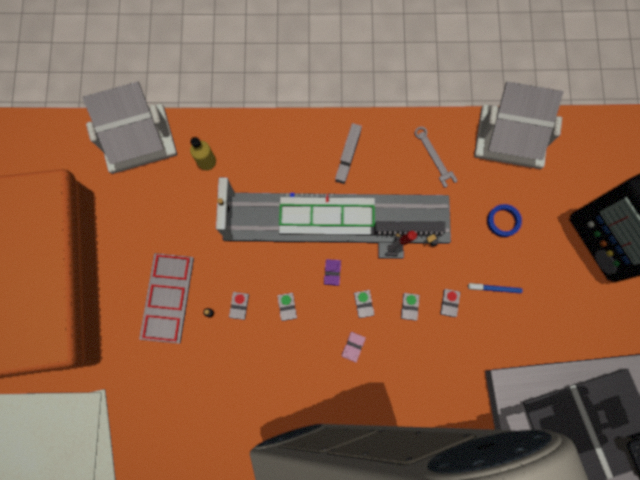

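View pics/scene0.png

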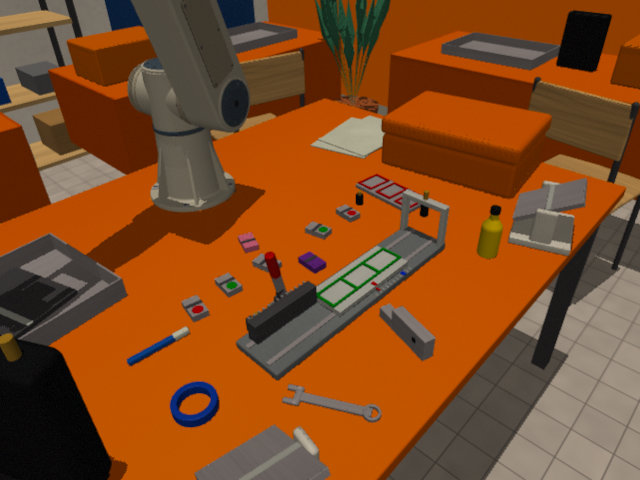

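Top picture: five coupons: red tags at (239,300) and (452,298), green at (287,301), (364,298) and (410,300). The purple (332,272) and pink (354,347) blocks have no tags, so they are look-alikes. The probe is at (208,312), the pen at (495,288), the reject tray at about (166,298), the red pointer at (327,199) and the lever grip at (408,238).

```bash
cat > h.py <<'E'
import numpy as np, cv2
from station import robot
def ray(m,px):
    p=cv2.undistortPoints(np.array(px,float).reshape(-1,1,2),m['mtx'],m['distortion']).reshape(-1,2)
    R=cv2.Rodrigues(np.array(m['rvec'],float))[0]; c=-R.T@np.array(m['tvec']).ravel()
    return c,np.c_[p,np.ones(len(p))]@R
def world(m,px,z):
    c,d=ray(m,px); return c+d*((z-c[2])/d[:,2])[:,None]
def proj(m,P):
    return cv2.projectPoints(np.array(P,float).reshape(-1,3),np.array(m['rvec']),np.array(m['tvec']),m['mtx'],m['distortion'])[0].reshape(-1,2)
def masks(im):
    h=cv2.cvtColor(im,cv2.COLOR_BGR2HSV); H,S,V=[h[...,i].astype(int) for i in range(3)]
    return dict(green=(H>45)&(H<80)&(S>110)&(V>60),red=((H<4)|(H>174))&(S>150)&(V>90),
                blue=(H>105)&(H<130)&(S>120)&(V>60),grey=(S<70)&(V>40))
def blobs(mask,amin=20):
    n,l,st,c=cv2.connectedComponentsWithStats(mask.astype(np.uint8),connectivity=8)
    return [(c[i],st[i],l==i) for i in range(1,n) if st[i][4]>=amin]
def edge(m,bm,z):
    """minAreaRect of blob in world plane z: centre, long side, short side, angle(deg) of long axis"""
    y,x=np.nonzero(bm); W=world(m,np.c_[x,y],z)[:,:2]*1000
    (cx,cy),(a,b),t=cv2.minAreaRect(W.astype(np.float32))
    if a<b: a,b,t=b,a,t+90
    return cx,cy,a,b,(t+90)%180-90
E
python3 - <<'E'
from h import *
im=cv2.imread('pics/top0.png'); m=robot.camera_model('top'); mk=masks(im)
for k in ('green','red','blue'):
    for c,st,b in blobs(mk[k],6): 
        if st[4]<1500: print(k,c.round(1),st[4],*(np.round(edge(m,b,.016),1)))
print('grey')
for c,st,b in blobs(mk['grey'],60):
    if st[4]<9000 and 180<c[1]<360: print(c.round(1),st[4],*(np.round(edge(m,b,.016),1)))
cv2.imwrite('pics/crop0.png',cv2.resize(im[175:365,130:530],None,fx=2,fy=2,interpolation=cv2.INTER_CUBIC))
E
```

```text
green [280.3 208.8] 12 671.5 99.5 23.2 4.2 -11.6
green [372.9 217.5] 31 653.1 -125.9 50.4 7.2 -4.3
green [342.  224.6] 8 632.4 -50.5 9.7 2.5 89.6
green [362.7 296.8] 53 457.2 -96.4 16.6 16.5 89.6
green [285.5 299.6] 54 451.4 84.7 16.6 16.5 89.6
green [410.7 299.5] 52 449.5 -209.0 16.6 16.4 -2.2
red [411.6 234.9] 67 606.2 -217.5 21.0 20.4 -45.6
red [156.  266.4] 42 533.9 392.0 52.0 18.1 8.5
red [165.8 255.8] 6 558.9 370.0 9.5 2.4 89.6
red [175.9 256.8] 9 556.3 346.2 14.2 2.4 89.6
red [185.  267.6] 41 529.2 327.5 51.6 17.9 -5.6
red [150.4 294.9] 33 463.7 400.8 49.7 4.6 -5.9
red [181.3 296.9] 36 456.2 329.5 49.4 9.4 2.9
red [451.6 295.6] 52 458.3 -305.5 16.9 16.4 -3.1
red [239.4 298.6] 54 454.6 192.7 16.7 16.4 1.4
red [145.  326.1] 30 392.9 409.0 46.6 4.1 -7.8
red [176.5 329.5] 29 385.1 336.5 46.2 4.2 -5.6
blue [291.8 194.4] 8 710.2 72.1 7.3 5.1 89.6
blue [504.3 219.9] 374 641.4 -442.6 76.9 74.0 -48.3
blue [501.8 288.7] 122 473.6 -424.7 84.0 7.9 84.8
grey
[625.1 226.3] 1415 613.6 -739.0 149.5 80.0 26.3
[295.8 214.5] 522 658.3 62.1 70.5 42.8 89.6
[326.6 215. ] 552 656.5 -13.2 70.6 45.3 89.6
[357.  215.2] 537 656.0 -88.5 70.7 45.3 89.6
[170.8 266.8] 472 531.5 357.3 64.6 41.4 83.8
[171.6 298.5] 778 458.4 363.1 198.6 92.5 -6.1
[476.  286.4] 86 479.2 -364.4 37.7 11.9 89.7
[165.8 296.8] 495 460.1 365.2 65.3 41.6 83.8
[364.  305.3] 298 440.7 -98.9 59.0 35.9 9.9
[449.4 305. ] 295 441.1 -301.0 59.0 36.2 -11.4
[238.4 308. ] 279 438.5 194.7 57.8 35.8 -7.4
[287. 308.] 296 435.6 81.9 59.1 35.3 9.0
[409.7 307.9] 313 433.3 -207.1 59.1 36.1 -6.9
[160.7 327.6] 518 388.8 372.9 65.0 42.2 83.8
[353.1 346.7] 333 341.4 -72.3 55.6 31.4 -22.9
```

View pics/crop0.png

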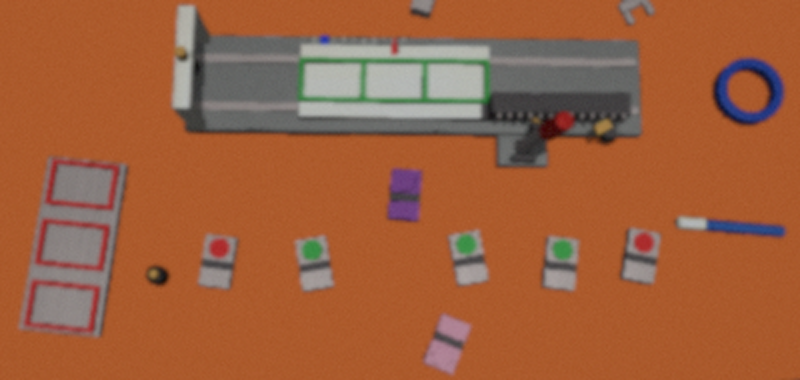

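The crop confirms five tagged coupons (2 red, 3 green); pink and purple have no tags. Next come the exact targets.

```bash
python3 - <<'E'
from h import *
im=cv2.imread('pics/top0.png'); m=robot.camera_model('top'); mk=masks(im)
def mom(bm,z):
    y,x=np.nonzero(bm); W=world(m,np.c_[x,y],z)[:,:2]*1000
    w,v=np.linalg.eigh(np.cov(W.T)); a=np.degrees(np.arctan2(v[1,1],v[0,1])); return W.mean(0),(a+90)%180-90
B=blobs(mk['grey'],60)
def at(p): 
    return min(B,key=lambda b:np.hypot(*(b[0]-p)))[2]
P=[]
for n,p in (('p2',(295.8,214.5)),('p1',(326.6,215)),('p0',(357,215.2))): c,a=mom(at(p),.032);print(n,c,a);P.append(c)
d=P[0]-P[2];print('yaw carriage y axis',np.degrees(np.arctan2(d[1],d[0])),np.hypot(*d)/2)
P=[]
for n,p in (('r2',(170.8,266.8)),('r1',(165.8,296.8)),('r0',(160.7,327.6))): c,a=mom(at(p),.012);print(n,c,a);P.append(c)
d=P[0]-P[2];print('tray x axis',np.degrees(np.arctan2(d[1],d[0])),np.hypot(*d)/2)
# coupons: fill hole of tag, dark seam by convex hull
for n,p in (('Gm',(364,305.3)),('Rr',(449.4,305)),('Rl',(238.4,308)),('Gl',(287,308)),('Gr',(409.7,307.9))):
    b=at(p); h=cv2.convexHull(np.argwhere(b)[:,::-1].astype(np.int32)); f=np.zeros(b.shape,np.uint8); cv2.fillConvexPoly(f,h,1)
    c,a=mom(f>0,.016); print(n,c.round(1),round(a,1),np.round(edge(m,b,.016),1))
cv2.imwrite('pics/wrist0.png',robot.camera('wrist'));w=robot.camera_model('wrist')
R=cv2.Rodrigues(w['rvec'])[0]; s=robot.observe(); T=s['orientation']; c=-R.T@w['tvec'].ravel()
print('cam in tool',T.T@(c-s['eef_pos']),(R@T).round(2),w['mtx'][0])
robot.camera('top')
for q in ('lever_grip','pointer','mark','lever_pivot'):
    print(q,[(r['pixel'],r['conf']) for r in robot.boxes_of('top',q)][:2])
print('pointer y',world(m,[[327,199]],.03),'mark',world(m,[[291.8,194.4]],.019),'grip top',world(m,[[411.6,234.9]],.145))
E
```

```text
p2 [653.68356967  60.44047946] -89.6787980351807
p1 [652.03951137 -13.2495724 ] -89.5512036971239
p0 [651.11504522 -86.301773  ] 87.97545983805469
yaw carriage y axis 88.9972173573465 73.38236500672825
r2 [532.06363721 358.45674241] 84.36248148057041
r1 [460.50844363 366.35932742] 84.01298803940887
r0 [388.93378162 374.23525858] 83.87423829550269
tray x axis -6.290837617750517 71.99846722722053
Gm [440.5 -99.1] 9.9 [440.7 -98.9  59.   35.9   9.9]
Rr [ 441.1 -301. ] -11.3 [ 441.1 -301.    59.    36.2  -11.4]
Rl [438.2 194.5] -7.1 [438.5 194.7  57.8  35.8  -7.4]
Gl [435.6  81.8] 9.0 [435.6  81.9  59.1  35.3   9. ]
Gr [ 433.2 -207. ] -7.2 [ 433.3 -207.1   59.1   36.1   -6.9]
cam in tool [ 0.07542312 -0.0003358  -0.1524496 ] [[ 0.    1.    0.  ]
 [-0.96  0.   -0.27]
 [-0.27 -0.    0.96]] [409.40092246   0.         320.41939613]
lever_grip [([400.8, 242.9], 0.64)]
pointer [([340.2, 223.0], 0.72)]
mark [([338.3, 217.2], 0.76)]
lever_pivot [([331.0, 214.9], 0.59)]
pointer y [[ 0.69255774 -0.01460728  0.03      ]] mark [[0.70823692 0.07120123 0.019     ]] grip top [[ 0.57473015 -0.1962318   0.145     ]]
```

Call:
jog_arm --plan "0 42 47 -10 0 0 -0.0966;0 42 47 -10 0 0 -0.0966;0 42 47 -10 0 0 -0.0966;0 42 47 -10 0 0 -0.0966;0 42 47 -10 0 0 -0.0966" --force 40

```text
t: 1.02
eef_pos: [0.3824, -0.3683, 0.1826]
orientation: [[0.98, -0.2, 0.001], [-0.2, -0.98, -0.001], [0.001, 0.0, -1.0]]
force: [-0.6, -0.5, 1.1]
finger_gap: 1.0
grasp_force: 0.0
```

Call:
jog_arm --plan "0 28 31 -20 0 0 0;0 28 32 -20 0 0 0;0 0 0 0 0 0 0"

```text
t: 1.4
eef_pos: [0.4379, -0.3044, 0.1413]
orientation: [[0.981, -0.194, -0.002], [-0.194, -0.981, 0.002], [-0.002, -0.001, -1.0]]
force: [-0.9, -0.0, 0.1]
finger_gap: 0.997
grasp_force: 0.0
```

```bash
cat >> h.py <<'E'
def tool():
    s=robot.observe(); T=s['orientation']; return s['eef_pos']*1000,np.degrees(np.arctan2(T[1,0],T[0,0])),s
def look(cam,z,name=None,amin=60,amax=60000):
    im=robot.camera(cam); m=robot.camera_model(cam); mk=masks(im)
    if name: cv2.imwrite(f'pics/{name}.png',im)
    for k in ('green','red'):
        for c,st,b in blobs(mk[k],amin):
            print(k,c.round(),st[4],*np.round(edge(m,b,z),1))
    for c,st,b in blobs(mk['grey'],200 if cam=='top' else 1500):
        e=edge(m,b,z)
        if 25<e[3]<60 and e[2]<90: print('grey',c.round(),st[4],*np.round(e,1))
    return im,m,mk
E
python3 - <<'E'
from h import *
p,a,s=tool();print(p.round(1),a,s['t'],s['finger_gap'],s['force'].round(1))
look('wrist',.016,'wrist1')
E
```

```text
[ 437.9 -304.4  141.3] -11.16487996121862 1.4 0.9971470613405631 [-0.9 -0.   0.1]
green [188. 246.] 843 449.6 -211.5 23.1 23.0 30.3
green [ 31. 267.] 833 456.1 -98.1 23.9 22.7 78.8
red [318. 210.] 902 457.6 -307.6 23.2 22.9 -11.1
grey [318. 234.] 3306 443.3 -304.6 60.8 35.5 -11.6
grey [ 53. 285.] 4049 442.1 -106.2 59.7 46.8 10.0
```

View pics/wrist1.png

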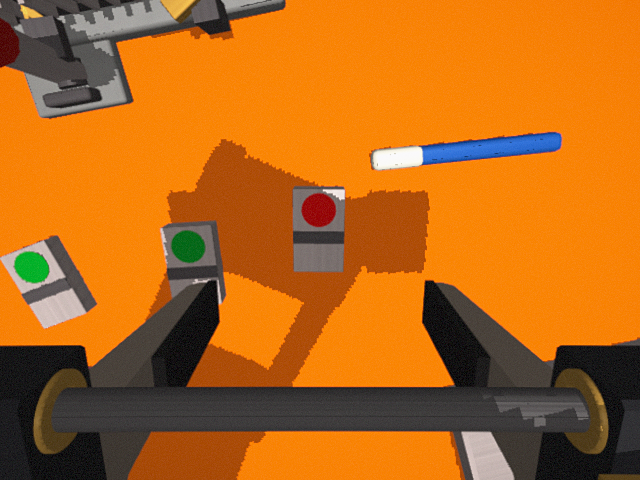

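Wrist picture: the red-tag coupon lies centred between the fingers at (318,230); the pen is well clear at right. I'll descend and grip.

Call:
jog_arm --plan "0 4 0 -55 0 0 0;0 0 0 -45 0 0 0;0 0 0 -17 0 0 0;0 0 0 0 0 0 0;1 0 0 0 0 0 0"

```text
t: 2.08
eef_pos: [0.4421, -0.3078, 0.0272]
orientation: [[0.98, -0.197, 0.002], [-0.197, -0.98, -0.001], [0.002, 0.001, -1.0]]
force: [-0.4, -0.2, -0.1]
finger_gap: 0.912
grasp_force: 0.0
```

Call:
jog_arm --plan "1 0 0 0 0 0 0;1 0 0 0 0 0 0;1 0 0 0 0 0 0;1 0 0 0 0 0 0"

```text
t: 2.58
eef_pos: [0.4413, -0.3067, 0.0257]
orientation: [[0.98, -0.197, 0.0], [-0.197, -0.98, -0.0], [0.0, 0.0, -1.0]]
force: [-0.3, -0.1, -0.1]
finger_gap: 0.48
grasp_force: 0.0
```

Call:
jog_arm --plan "1 0 0 0 0 0 0;1 0 0 0 0 0 0;1 0 0 5 0 0 0;1 0 0 50 0 0 0;1 0 0 55 0 0 0"

```text
t: 3.2
eef_pos: [0.4404, -0.3063, 0.1361]
orientation: [[0.98, -0.197, -0.002], [-0.197, -0.98, 0.001], [-0.002, -0.001, -1.0]]
force: [1.0, -1.0, -2.8]
finger_gap: 0.386
grasp_force: 40.0
```

Call:
jog_arm --plan "1 0 0 60 0 0 0;1 0 55 5 0 0 0.15;1 0 58 0 0 0 0.15;1 0 58 0 0 0 0.15;1 0 58 0 0 0 0.15"

```text
t: 3.82
eef_pos: [0.4408, -0.0762, 0.2008]
orientation: [[0.919, 0.395, 0.0], [0.395, -0.919, -0.0], [0.0, 0.0, -1.0]]
force: [0.3, 0.3, -2.6]
finger_gap: 0.382
grasp_force: 40.0
```

Call:
jog_arm --plan "1 10 58 0 0 0 0.15;1 10 58 0 0 0 0.15;1 10 58 0 0 0 0.15;1 10 58 0 0 0 0.15;1 10 58 0 0 0 0.15"

```text
t: 4.45
eef_pos: [0.4912, 0.2141, 0.2007]
orientation: [[0.402, 0.916, 0.0], [0.916, -0.402, -0.0], [-0.0, 0.0, -1.0]]
force: [1.7, -0.4, -3.1]
finger_gap: 0.387
grasp_force: 40.0
```

Call:
jog_arm --plan "1 10 58 0 0 0 0.15;1 10 58 0 0 0 0.15;1 10 35 0 0 0 0;1 10 35 0 0 0 0;1 0 0 0 0 0 0"

```text
t: 5.08
eef_pos: [0.5314, 0.4003, 0.2001]
orientation: [[0.117, 0.993, 0.0], [0.993, -0.117, 0.0], [0.0, 0.0, -1.0]]
force: [-0.2, -0.6, -1.6]
finger_gap: 0.384
grasp_force: 40.0
```

```bash
python3 - <<'E'
from h import *
p,a,s=tool();print(p.round(1),a,s['t'],s['finger_gap'],s['grasp_force'],s['q'].round())
look('wrist',.012,'wrist2')
E
```

```text
[531.4 400.3 200.1] 83.29002882708622 5.075 0.3842580726452397 39.99903380870819 [37. 25. 90.  0. 65. 44.]
red [327. 227.] 463 535.3 392.4 53.9 6.1 -6.7
red [161. 268.] 1869 387.1 370.6 80.8 55.2 83.8
red [238. 255.] 1327 459.1 362.9 80.8 54.5 83.7
red [320. 272.] 2376 524.9 351.7 49.4 48.6 -6.7
red [267. 437.] 305 453.0 185.0 22.9 16.5 -6.8
grey [162. 268.] 3475 387.5 371.0 66.7 42.5 83.9
grey [ 18. 409.] 1553 223.2 246.1 56.7 40.4 72.1
```

View pics/wrist2.png

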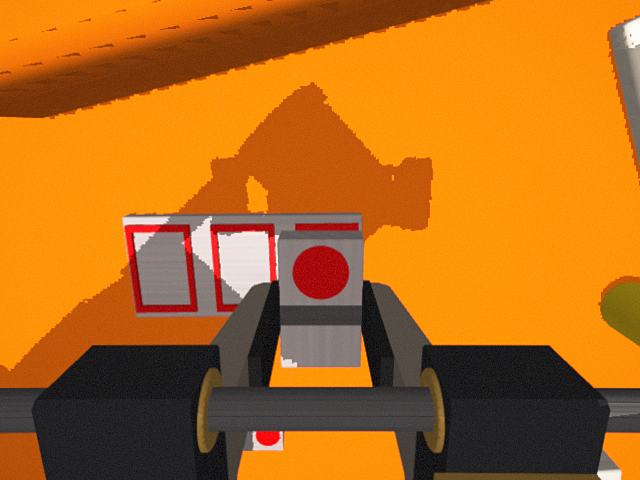

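Wrist picture: the held coupon is at (320,300), with its tag at (320,272). The tray's nests 0 and 1 are clear at (162,268) and (243,265). Nest 2 is behind the coupon.

```bash
python3 - <<'E'
from h import *
im=cv2.imread('pics/wrist2.png'); m=robot.camera_model('wrist'); mk=masks(im); p,a,s=tool()
t=np.radians(a);R=np.array([[np.cos(t),np.sin(t)],[-np.sin(t),np.cos(t)]])
z=(p[2]-8.5)/1000
for c,st,b in blobs(mk['red'],1000):
    if abs(c[0]-320)<20 and c[1]>240:
        e=edge(m,b,z); print('tag in tool',R@(np.array(e[:2])-p[:2]),e)
print('edges in tool',(R@(world(m,[[320,366],[320,239],[320,232]],z)[:,:2]*1000-p[:2]).T).T)
for x in ((162,268),(243,265)):
    b=min(blobs(mk['red'],1000),key=lambda q:np.hypot(*(q[0]-x))); print(edge(m,b[2],.016))
E
```

```text
tag in tool [17.54184757  0.1710594 ] (532.83154296875, 416.1507568359375, 23.371902465820312, 22.954524993896484, -6.670196533203125)
edges in tool [[-26.54222751   0.16406287]
 [ 31.98671566   0.19763582]
 [ 34.92662001   0.19930754]]
(388.9180603027344, 371.7729797363281, 79.80288696289062, 54.52227020263672, 83.83847045898438)
(460.0821838378906, 364.2239990234375, 79.83599090576172, 53.847251892089844, 83.65863037109375)
```

Call:
jog_arm --plan "1 0 -45 -30 0 0 0.009;1 0 0 -50 0 0 0;1 0 0 -50 0 0 0;1 0 0 -25 0 0 0;1 0 0 0 0 0 0"

```text
t: 5.75
eef_pos: [0.5299, 0.3514, 0.044]
orientation: [[0.11, 0.994, -0.003], [0.994, -0.11, -0.003], [-0.003, -0.003, -1.0]]
force: [-1.4, -0.2, -2.5]
finger_gap: 0.384
grasp_force: 40.0
```

```bash
python3 - <<'E'
from h import *
p,a,s=tool();print(p.round(1),a,s['t'],s['finger_gap'],s['force'].round(1))
E
```

```text
[529.9 351.4  44. ] 83.66073960551786 5.75 0.3841169412053404 [-1.4 -0.2 -2.5]
```

Call:
jog_arm --plan "1 0 0 0 0 0 0;1 0 0 0 0 0 0"

```text
t: 6.0
eef_pos: [0.532, 0.3536, 0.0472]
orientation: [[0.11, 0.994, 0.002], [0.994, -0.11, 0.001], [0.001, 0.002, -1.0]]
force: [-0.2, 0.3, -1.7]
finger_gap: 0.381
grasp_force: 40.0
```

Call:
jog_arm --plan "1 0 1.5 -4 0 0 0;1 0 0 -4 0 0 0;1 0 0 0 0 0 0;0.45 0 0 0 0 0 0;0.45 0 0 0 0 0 0"

```text
t: 6.62
eef_pos: [0.5313, 0.3549, 0.0377]
orientation: [[0.11, 0.994, 0.0], [0.994, -0.11, 0.0], [0.0, 0.0, -1.0]]
force: [-0.9, 0.7, 0.0]
finger_gap: 0.548
grasp_force: 0.0
```

Call:
jog_arm --plan "0.45 0 0 0 0 0 0;0.45 0 0 30 0 0 0;0.45 0 0 50 0 0 0;0.45 0 0 60 0 0 0;0.45 0 0 22 0 0 0"

```text
t: 7.25
eef_pos: [0.5327, 0.3557, 0.2038]
orientation: [[0.11, 0.994, 0.005], [0.994, -0.11, 0.003], [0.004, 0.004, -1.0]]
force: [0.9, -0.4, -0.9]
finger_gap: 0.551
grasp_force: 0.0
```

Call:
jog_arm --plan "0.2 -20 -50 0 0 0 -0.16;0 -20 -50 0 0 0 -0.16;0 -30 -50 0 0 0 -0.16;0 -20 -10 0 0 0 -0.16;0 0 0 0 0 0 -0.16"

```text
t: 7.88
eef_pos: [0.4398, 0.1936, 0.1998]
orientation: [[0.793, 0.609, -0.0], [0.609, -0.793, -0.0], [-0.0, -0.0, -1.0]]
force: [-0.3, 0.6, -0.0]
finger_gap: 0.999
grasp_force: 0.0
```

Call:
jog_arm --plan "0 0 0 0 0 0 -0.16;0 0 0 0 0 0 -0.16;0 0 0 0 0 0 -0.16;0 0 0 0 0 0 -0.16;0 0 0 0 0 0 -0.147"

```text
t: 8.5
eef_pos: [0.4412, 0.1948, 0.1997]
orientation: [[0.991, -0.131, 0.0], [-0.131, -0.991, 0.0], [0.0, -0.0, -1.0]]
force: [-0.0, -0.2, 0.2]
finger_gap: 1.001
grasp_force: 0.0
```

Call:
jog_arm --plan "0 0 0 0 0 0 0;0 0 0 0 0 0 0"

```text
t: 8.75
eef_pos: [0.4413, 0.1948, 0.1997]
orientation: [[0.992, -0.123, 0.0], [-0.123, -0.992, 0.0], [0.0, -0.0, -1.0]]
force: [0.5, 1.4, -0.4]
finger_gap: 1.0
grasp_force: 0.0
```

```bash
python3 - <<'E'
from h import *
p,a,s=tool();print(p.round(1),a,s['t'],s['finger_gap'],s['force'].round(1))
look('wrist',.016,'wrist3')
look('top',.016,'top3',amin=30)
E
```

```text
[441.3 194.8 199.7] -7.0499539343860835 8.75 1.0000504502185288 [ 0.5  1.4 -0.4]
green [453. 192.] 648 451.3 84.4 23.4 22.9 -2.6
red [108. 132.] 2084 531.6 356.8 80.8 53.6 83.6
red [ 76. 134.] 798 533.5 379.0 24.6 23.7 83.3
red [117. 221.] 1966 460.4 364.5 80.5 54.0 84.0
red [322. 204.] 622 454.3 193.1 22.7 22.5 -7.0
red [119. 295.] 1372 389.0 372.2 80.8 54.5 84.1
grey [108. 133.] 4121 531.9 358.4 69.6 42.8 83.2
grey [454. 211.] 2651 437.6 83.8 61.5 38.5 9.2
grey [321. 225.] 2278 440.5 194.6 60.5 34.8 -7.8
grey [118. 221.] 3916 460.4 364.2 65.5 42.8 83.8
green [373. 217.] 31 653.2 -124.8 50.3 7.3 -1.4
green [363. 297.] 51 457.2 -96.4 16.6 16.5 -1.2
green [285. 300.] 53 451.4 84.7 16.6 16.4 0.4
green [411. 300.] 53 449.4 -209.0 16.6 16.5 89.6
red [412. 235.] 68 606.2 -217.5 21.0 20.4 -45.6
grey [296. 215.] 523 658.3 62.1 70.5 42.8 89.6
grey [327. 215.] 553 656.5 -13.2 70.6 45.3 89.6
grey [357. 215.] 537 656.0 -88.4 70.5 45.3 89.6
grey [255. 291.] 522 466.4 162.1 78.0 52.4 -0.4
grey [364. 305.] 298 440.7 -98.9 59.0 35.9 9.9
grey [287. 308.] 298 435.6 81.9 59.1 35.3 9.0
grey [410. 308.] 315 433.4 -207.1 59.4 36.1 -6.9
grey [353. 347.] 332 341.6 -72.2 55.8 31.8 -23.2
```

View pics/wrist3.png

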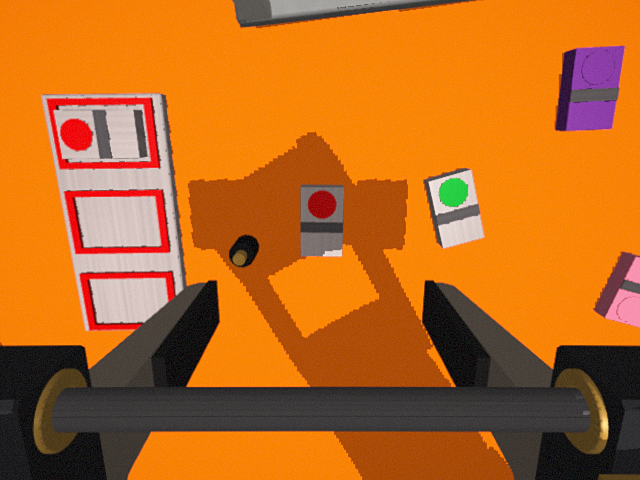

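Wrist picture: red 1 lies flat in the far nest at (105,132). The next red is centred at (321,222). The probe stands close at (243,250), so I approach with the fingers only partly open.

Call:
jog_arm --plan "0.4 0 0 0 0 0 0;0.4 0 0 0 0 0 0;0.4 0 0 -50 0 0 0;0.4 0 0 -50 0 0 0;0.4 0 0 -30 0 0 0"

```text
t: 9.48
eef_pos: [0.4403, 0.1944, 0.0676]
orientation: [[0.992, -0.125, -0.002], [-0.125, -0.992, -0.001], [-0.002, 0.001, -1.0]]
force: [-0.5, -0.3, 0.8]
finger_gap: 0.598
grasp_force: 0.0
```

Call:
jog_arm --plan "0.4 0 0 -30 0 0 0;0.4 0 0 -14 0 0 0;0.4 0 0 0 0 0 0;1 0 0 0 0 0 0;1 0 0 0 0 0 0"

```text
t: 10.1
eef_pos: [0.442, 0.1951, 0.0266]
orientation: [[0.992, -0.126, 0.002], [-0.126, -0.992, 0.001], [0.002, -0.001, -1.0]]
force: [-0.1, -2.6, 1.9]
finger_gap: 0.406
grasp_force: 0.9
```

Call:
jog_arm --plan "1 0 0 0 0 0 0;1 0 0 0 0 0 0"

```text
t: 10.35
eef_pos: [0.4419, 0.195, 0.0266]
orientation: [[0.992, -0.126, 0.002], [-0.126, -0.992, 0.001], [0.001, -0.001, -1.0]]
force: [-0.8, -1.1, 6.7]
finger_gap: 0.388
grasp_force: 40.0
```

Call:
jog_arm --plan "1 0 0 10 0 0 0;1 0 0 50 0 0 0;1 0 0 55 0 0 0;1 0 0 59 0 0 0.16;1 3 25 0 0 0 0.16"

```text
t: 10.98
eef_pos: [0.4465, 0.2203, 0.205]
orientation: [[0.981, 0.196, 0.008], [0.196, -0.981, 0.003], [0.008, -0.002, -1.0]]
force: [0.9, 1.4, -3.7]
finger_gap: 0.38
grasp_force: 40.0
```

Call:
jog_arm --plan "1 3 29 0 0 0 0.16;1 3 29 0 0 0 0.16;1 3 29 0 0 0 0.16;1 3 29 0 0 0 0.16;1 3 28 0 0 0 0.16"

```text
t: 11.6
eef_pos: [0.4588, 0.3646, 0.2]
orientation: [[0.541, 0.841, -0.0], [0.841, -0.541, -0.0], [-0.0, -0.0, -1.0]]
force: [0.2, 0.2, -2.7]
finger_gap: 0.383
grasp_force: 40.0
```

Call:
jog_arm --plan "1 0 0 0 0 0 0.16;1 0 0 0 0 0 0.16;1 0 0 0 0 0 0.147;1 0 0 0 0 0 0;1 0 0 0 0 0 0"

```text
t: 12.22
eef_pos: [0.4591, 0.3637, 0.1998]
orientation: [[0.113, 0.994, -0.0], [0.994, -0.113, -0.0], [-0.0, -0.0, -1.0]]
force: [-0.0, -0.7, -2.2]
finger_gap: 0.384
grasp_force: 40.0
```

```bash
cat >> h.py <<'E'
def held(col):
    """tag centre of the held coupon in the tool frame (mm); centre lies ~16 mm from it"""
    p,a,s=tool(); t=np.radians(a);R=np.array([[np.cos(t),np.sin(t)],[-np.sin(t),np.cos(t)]])
    im=robot.camera('wrist'); m=robot.camera_model('wrist'); z=(p[2]-9)/1000
    for c,st,b in blobs(masks(im)[col],800):
        e=edge(m,b,z); v=R@(np.array(e[:2])-p[:2])
        if abs(v[1])<15 and abs(v[0])<40 and e[2]<32: print('tag in tool',v.round(1),np.round(e[2:4],1))
    print(p.round(1),round(a,2),s['t'],s['finger_gap'],s['grasp_force']); return im,m
E
python3 - <<'E'
from h import *
held('red')
E
```

```text
tag in tool [14.1 -0.1] [23.2 22.8]
[459.1 363.7 199.8] 83.51 12.225 0.383948710536019 39.99908924102783
```

Call:
jog_arm --plan "1 1 2 -50 0 0 0;1 0 0 -50 0 0 0;1 0 0 -40 0 0 0;1 0 0 -15 0 0 0;1 0 0 -7 0 0 0"

```text
t: 12.9
eef_pos: [0.4602, 0.3658, 0.0383]
orientation: [[0.111, 0.994, -0.001], [0.994, -0.111, -0.001], [-0.001, -0.001, -1.0]]
force: [-15.3, -10.8, 60.6]
finger_gap: 0.385
grasp_force: 40.0
```

Call:
jog_arm --plan "1 0 0 0 0 0 0;0.45 0 0 0 0 0 0;0.45 0 0 0 0 0 0;0.45 0 0 0 0 0 0;0.45 0 0 40 0 0 0"

```text
t: 13.52
eef_pos: [0.4586, 0.3645, 0.0758]
orientation: [[0.11, 0.994, -0.004], [0.994, -0.11, -0.003], [-0.004, -0.004, -1.0]]
force: [0.3, -0.1, 0.4]
finger_gap: 0.55
grasp_force: 0.0
```

Call:
jog_arm --plan "0.45 0 0 60 0 0 0;0.4 -5 -40 62 0 0 -0.16;0.2 -5 -60 0 0 0 -0.16;0 -5 -60 0 0 0 -0.16;0 -5 -60 0 0 0 -0.16"

```text
t: 14.15
eef_pos: [0.4408, 0.1505, 0.1905]
orientation: [[0.685, 0.729, 0.001], [0.729, -0.685, 0.0], [0.001, 0.001, -1.0]]
force: [0.4, -0.3, 0.3]
finger_gap: 0.903
grasp_force: 0.0
```

Call:
jog_arm --plan "0 -2 -60 0 0 0 -0.16;0 0 0 0 0 0 -0.16;0 0 0 0 0 0 -0.16;0 0 0 0 0 0 -0.18;0 0 0 0 0 0 0"

```text
t: 14.78
eef_pos: [0.4391, 0.0919, 0.1902]
orientation: [[0.987, 0.161, 0.0], [0.161, -0.987, 0.0], [0.0, -0.0, -1.0]]
force: [-0.2, 0.0, -0.3]
finger_gap: 1.002
grasp_force: 0.0
```

Call:
jog_arm --plan "0 0 0 0 0 0 0;0 0 0 0 0 0 0"

```text
t: 15.02
eef_pos: [0.439, 0.0921, 0.19]
orientation: [[0.987, 0.163, 0.0], [0.163, -0.987, -0.0], [-0.0, 0.0, -1.0]]
force: [0.2, -0.1, -0.7]
finger_gap: 1.0
grasp_force: 0.0
```

```bash
python3 - <<'E'
from h import *
p,a,s=tool();print(p.round(1),a,s['t'],s['finger_gap'],s['force'].round(1))
look('wrist',.016,'wrist4')
E
```

```text
[439.   92.1 190. ] 9.352841084286752 15.025 1.0003896544335822 [ 0.2 -0.1 -0.7]
green [628.   2.] 107 630.6 -92.1 21.5 3.1 -81.3
green [333. 210.] 650 451.5 84.1 23.1 23.0 -16.9
green [552. 238.] 638 456.8 -96.7 23.1 22.8 -29.9
red [26. 52.] 1145 528.7 329.8 54.3 27.6 -4.3
red [ 21. 149.] 936 457.3 334.6 55.2 23.8 -2.6
red [ 15. 236.] 738 385.9 340.8 54.7 20.3 -5.3
grey [333. 230.] 2453 437.4 81.9 60.7 35.0 9.2
grey [543. 257.] 2957 442.8 -95.2 61.8 43.0 9.5
```

View pics/wrist4.png

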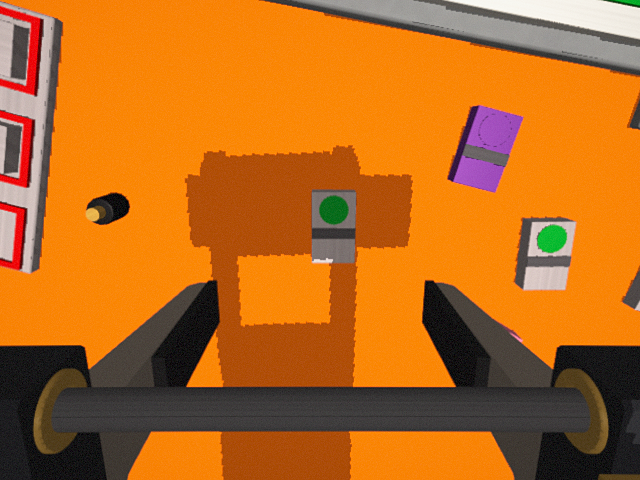

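Wrist picture: green at (333,225), about 10 mm to the tool's right; both placed reds are in nests at left.

Call:
jog_arm --plan "0 -1.5 -10 -50 0 0 0;0 0 0 -50 0 0 0;0 0 0 -40 0 0 0;0 0 0 -23 0 0 0;1 0 0 0 0 0 0"

```text
t: 15.7
eef_pos: [0.4363, 0.0818, 0.0257]
orientation: [[0.987, 0.161, -0.004], [0.161, -0.987, -0.001], [-0.004, 0.0, -1.0]]
force: [-0.1, -0.1, 0.2]
finger_gap: 0.912
grasp_force: 0.0
```

Call:
jog_arm --plan "1 0 0 0 0 0 0;1 0 0 0 0 0 0;1 0 0 0 0 0 0;1 0 0 0 0 0 0;1 0 0 0 0 0 0"

```text
t: 16.32
eef_pos: [0.4377, 0.082, 0.0273]
orientation: [[0.987, 0.16, 0.0], [0.16, -0.987, 0.0], [0.0, 0.0, -1.0]]
force: [-0.6, 0.1, 4.4]
finger_gap: 0.383
grasp_force: 40.0
```

Call:
jog_arm --plan "1 0 0 0 0 0 0;1 0 0 0 0 0 0;1 0 0 0 0 0 0"

```text
t: 16.7
eef_pos: [0.4377, 0.082, 0.0272]
orientation: [[0.987, 0.16, 0.0], [0.16, -0.987, 0.0], [0.0, 0.0, -1.0]]
force: [-0.8, -0.7, 5.5]
finger_gap: 0.385
grasp_force: 40.0
```

Call:
jog_arm --plan "1 0 0 10 0 0 0;1 0 0 50 0 0 0;1 0 0 55 0 0 0;1 0 0 58 0 0 0.14;1 40 -18 0 0 0 0.14"

```text
t: 17.32
eef_pos: [0.4788, 0.0649, 0.2056]
orientation: [[0.902, 0.432, 0.008], [0.432, -0.902, 0.002], [0.008, 0.002, -1.0]]
force: [0.8, 0.5, -2.6]
finger_gap: 0.382
grasp_force: 40.0
```

Call:
jog_arm --plan "1 45 -20 0 0 0 0.14;1 45 -20 0 0 0 0.14;1 45 -20 0 0 0 0.14;1 40 -20 0 0 0 0.14;1 0 0 0 0 0 0.14"

```text
t: 17.95
eef_pos: [0.6545, -0.0175, 0.1997]
orientation: [[0.414, 0.91, 0.0], [0.91, -0.414, -0.0], [-0.0, 0.001, -1.0]]
force: [-1.2, 0.3, -3.2]
finger_gap: 0.382
grasp_force: 40.0
```

Call:
jog_arm --plan "1 0 0 0 0 0 0.14;1 0 0 0 0 0 0.14;1 0 0 0 0 0 0.13;1 0 0 0 0 0 0;1 0 0 0 0 0 0"

```text
t: 18.58
eef_pos: [0.6523, -0.0159, 0.2]
orientation: [[0.023, 1.0, -0.0], [1.0, -0.023, 0.0], [0.0, -0.0, -1.0]]
force: [0.0, -0.0, -2.2]
finger_gap: 0.377
grasp_force: 40.0
```

```bash
python3 - <<'E'
from h import *
im,m=held('green')
cv2.imwrite('pics/wrist5.png',im)
mk=masks(im)
for k,z in (('green',.036),('grey',.032),('red',.03)):
  for c,st,b in blobs(mk[k],150): 
    if st[4]<30000: print(k,c.round(),st[4],np.round(edge(m,b,z),1))
E
```

```text
tag in tool [15.3 -0.2] [23.1 22.7]
[652.3 -15.9 200. ] 88.69 18.575 0.3767188883510101 39.999162554740906
green [320. 139.] 3033 [653.2  39.  122.3  53.6  88.9]
green [320. 277.] 2304 [651.5 -58.5  45.3  44.5  -1.2]
green [104. 314.] 515 [469.  -87.7  21.9  21.9 -69. ]
grey [320. 124.] 5563 [653.5  60.6  68.   44.2  88.8]
grey [157. 235.] 415 [520.5 -21.2  33.7   8.2  85.2]
grey [515. 280.] 6894 [812.6 -67.1 163.9  34.6 -17.4]
grey [ 89. 314.] 2499 [456.2 -89.2  64.6  37.5   9.7]
grey [635. 365.] 512 [ 921.3 -138.    68.4   11.2  -80.1]
grey [ 37. 417.] 3248 [ 392.4 -190.1   70.2   61.   -11.3]
grey [622. 431.] 2963 [ 922.  -221.3  105.7   38.5  -80.2]
red [373. 221.] 195 [696.4 -14.5  21.    6.6  -1.2]
```

View pics/wrist5.png

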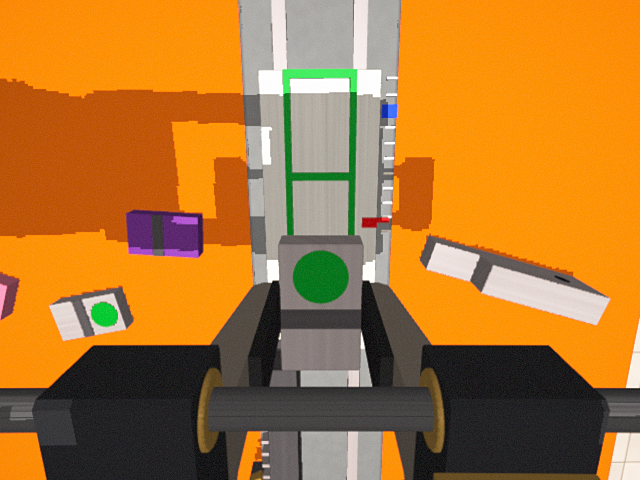

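Wrist picture: nest 2 is free at (320,124) and the coupon is held square. The pointer is at (373,221) and the blue mark at (389,110).

Call:
jog_arm --plan "1 1.2 39 -20 0 0 0.003;1 0 37.5 -45 0 0 0;1 0 0 -45 0 0 0;1 0 0 -22 0 0 0;1 0 0 -5 0 0 0"

```text
t: 19.25
eef_pos: [0.6526, 0.0606, 0.0614]
orientation: [[0.018, 1.0, -0.003], [1.0, -0.018, -0.0], [-0.0, -0.003, -1.0]]
force: [-0.1, -0.0, -2.1]
finger_gap: 0.381
grasp_force: 40.0
```

Call:
jog_arm --plan "1 0 0 -3 0 0 0;1 0 0 0 0 0 0"

```text
t: 19.5
eef_pos: [0.6545, 0.0604, 0.0611]
orientation: [[0.018, 1.0, 0.002], [1.0, -0.018, 0.0], [0.0, 0.002, -1.0]]
force: [0.3, -1.1, -1.9]
finger_gap: 0.382
grasp_force: 40.0
```

Call:
jog_arm --plan "1 0 0 -1 0 0 0;0.45 0 0 0 0 0 0;0.45 0 0 0 0 0 0;0.45 0 0 20 0 0 0;0.45 0 0 50 0 0 0"

```text
t: 20.12
eef_pos: [0.6523, 0.0604, 0.1288]
orientation: [[0.017, 1.0, -0.004], [1.0, -0.017, -0.0], [-0.0, -0.004, -1.0]]
force: [-0.1, -1.1, 0.7]
finger_gap: 0.55
grasp_force: 0.0
```

Call:
jog_arm --plan "0.45 0 0 60 0 0 0;0.2 -42 -32 0 0 0 -0.155;0 -42 -32 0 0 0 -0.155;0 -42 -32 0 0 0 -0.155;0 -42 -32 0 0 0 -0.155"

```text
t: 20.75
eef_pos: [0.4847, -0.0684, 0.1905]
orientation: [[0.599, 0.801, 0.002], [0.801, -0.599, -0.0], [0.001, 0.002, -1.0]]
force: [0.4, -1.0, 0.1]
finger_gap: 0.962
grasp_force: 0.0
```

Call:
jog_arm --plan "0 -44 -32 0 0 0 -0.155;0 0 0 0 0 0 -0.155;0 0 0 0 0 0 -0.155;0 0 0 0 0 0 -0.155;0 0 0 0 0 0 -0.142"

```text
t: 21.38
eef_pos: [0.4421, -0.0997, 0.1905]
orientation: [[0.986, 0.166, 0.002], [0.166, -0.986, -0.0], [0.002, 0.001, -1.0]]
force: [-0.0, 0.2, -0.6]
finger_gap: 1.0
grasp_force: 0.0
```

Call:
jog_arm --plan "0 0 0 0 0 0 0;0 0 0 0 0 0 0"

```text
t: 21.62
eef_pos: [0.4419, -0.0995, 0.1897]
orientation: [[0.985, 0.174, 0.001], [0.174, -0.985, -0.0], [0.001, 0.0, -1.0]]
force: [0.3, 0.9, -1.3]
finger_gap: 0.999
grasp_force: 0.0
```

```bash
python3 - <<'E'
from h import *
p,a,s=tool();print(p.round(1),a,s['t'],s['finger_gap'],s['force'].round(1))
look('wrist',.016,'wrist6')
look('top',.048,'top6',amin=30)
E
```

```text
[441.9 -99.5 189.7] 10.021619864481117 21.625 0.9985666641037542 [ 0.3  0.9 -1.3]
green [322. 205.] 660 456.7 -97.2 23.0 22.9 43.8
green [455. 236.] 625 450.2 -209.9 22.8 22.7 58.4
red [570.  36.] 4726 608.0 -246.6 88.1 35.1 -76.0
grey [321. 226.] 2415 442.7 -99.5 59.3 35.2 10.0
green [373. 217.] 33 644.4 -121.8 49.0 7.1 -1.4
green [289. 212.] 53 654.3 74.6 17.3 16.6 0.3
red [412. 234.] 50 600.7 -212.8 21.0 14.1 75.1
red [156. 267.] 42 527.6 381.7 51.2 19.9 11.1
red [185. 267.] 47 523.6 319.3 49.3 19.5 -2.5
red [163. 265.] 58 528.9 366.1 18.7 16.4 89.6
red [150. 295.] 34 460.0 390.3 48.5 6.4 -7.3
red [181. 297.] 38 453.4 321.0 46.0 9.1 2.9
red [158. 295.] 61 460.5 373.7 18.4 18.3 -0.5
red [145. 326.] 32 390.7 398.4 45.4 4.0 -7.8
red [177. 330.] 30 383.1 327.8 45.1 4.1 -5.6
grey [327. 215.] 550 647.6 -13.1 68.8 44.1 89.6
grey [173. 267.] 358 525.9 348.1 61.8 39.9 83.8
grey [168. 297.] 378 456.3 355.9 62.5 40.6 84.0
grey [161. 328.] 517 386.6 363.0 63.7 40.9 83.8
```

Call:
jog_arm --plan "0 0.5 0 -50 0 0 0;0 0 0 -50 0 0 0;0 0 0 -40 0 0 0;0 0 0 -23 0 0 0;1 0 0 0 0 0 0"

```text
t: 22.35
eef_pos: [0.441, -0.0992, 0.0247]
orientation: [[0.985, 0.172, -0.003], [0.172, -0.985, 0.001], [-0.003, -0.001, -1.0]]
force: [-0.3, -1.4, 0.5]
finger_gap: 0.913
grasp_force: 0.0
```

Call:
jog_arm --plan "1 0 0 0 0 0 0;1 0 0 0 0 0 0;1 0 0 0 0 0 0;1 0 0 0 0 0 0;1 0 0 0 0 0 0"

```text
t: 22.98
eef_pos: [0.4424, -0.0996, 0.0263]
orientation: [[0.985, 0.171, 0.001], [0.171, -0.985, -0.0], [0.001, 0.0, -1.0]]
force: [-0.7, -0.4, 4.4]
finger_gap: 0.384
grasp_force: 40.0
```

Call:
jog_arm --plan "1 0 0 0 0 0 0;1 0 0 10 0 0 0;1 0 0 50 0 0 0;1 0 0 55 0 0 0;1 0 0 58 0 0 0.14"

```text
t: 23.6
eef_pos: [0.4413, -0.0992, 0.2007]
orientation: [[0.951, 0.309, -0.001], [0.309, -0.951, 0.0], [-0.001, -0.001, -1.0]]
force: [1.2, 0.2, -3.6]
finger_gap: 0.385
grasp_force: 40.0
```

Call:
jog_arm --plan "1 42 20 0 0 0 0.14;1 42 20 0 0 0 0.14;1 42 20 0 0 0 0.14;1 42 20 0 0 0 0.14;1 43 6 0 0 0 0.14"

```text
t: 24.22
eef_pos: [0.6538, -0.0121, 0.199]
orientation: [[0.525, 0.851, -0.001], [0.851, -0.525, 0.0], [-0.0, -0.001, -1.0]]
force: [1.1, -0.3, -2.7]
finger_gap: 0.383
grasp_force: 40.0
```

Call:
jog_arm --plan "1 0 0 0 0 0 0.14;1 0 0 0 0 0 0.14;1 0 0 0 0 0 0.14;1 0 0 0 0 0 0.12;1 0 0 0 0 0 0"

```text
t: 24.85
eef_pos: [0.6526, -0.0134, 0.1989]
orientation: [[0.02, 1.0, -0.001], [1.0, -0.02, 0.0], [0.0, -0.001, -1.0]]
force: [-0.3, -0.5, -3.4]
finger_gap: 0.385
grasp_force: 40.0
```

Call:
jog_arm --plan "1 0 0 0 0 0 0;1 0 0 0 0 0 0"

```text
t: 25.1
eef_pos: [0.6531, -0.0135, 0.199]
orientation: [[0.02, 1.0, -0.0], [1.0, -0.02, 0.0], [0.0, -0.0, -1.0]]
force: [-0.6, 0.7, -2.2]
finger_gap: 0.384
grasp_force: 40.0
```

```bash
python3 - <<'E'
from h import *
im,m=held('green')
cv2.imwrite('pics/wrist7.png',im)
mk=masks(im)
for k,z in (('green',.036),('grey',.032),('red',.03)):
  for c,st,b in blobs(mk[k],150): 
    if st[4]<30000 and 200<c[0]<420: print(k,c.round(),st[4],np.round(edge(m,b,z),1))
E
```

```text
tag in tool [15.6 -0.1] [23.1 23.1]
[653.1 -13.5 199. ] 88.83 25.1 0.38398690187748497 39.9988728761673
green [319. 142.] 3004 [653.2  41.  119.   53.5  89. ]
green [320. 109.] 925 [654.6  75.6  23.9  23.8  42.8]
green [320. 276.] 2335 [652.4 -55.2  45.2  45.2  88.9]
grey [319. 132.] 4564 [653.5  60.9  68.1  44.1  89.1]
red [372. 225.] 196 [696.3 -14.6  21.    7.4  -1.1]
```

Call:
jog_arm --plan "1 -1 0 -50 0 0 0.003;1 0 0 -50 0 0 0;1 0 0 -30 0 0 0;1 0 0 -7 0 0 0;1 0 0 -3 0 0 0"

```text
t: 25.78
eef_pos: [0.6528, -0.0135, 0.0596]
orientation: [[0.016, 1.0, 0.001], [1.0, -0.016, 0.0], [0.0, 0.001, -1.0]]
force: [0.3, 0.4, -2.5]
finger_gap: 0.381
grasp_force: 40.0
```

Call:
jog_arm --plan "1 0 0 0 0 0 0;0.45 0 0 0 0 0 0;0.45 0 0 0 0 0 0;0.45 0 0 20 0 0 0;0.45 0 0 50 0 0 0"

```text
t: 26.4
eef_pos: [0.6509, -0.0135, 0.129]
orientation: [[0.016, 1.0, -0.004], [1.0, -0.016, 0.0], [0.0, -0.004, -1.0]]
force: [0.6, 1.0, 0.7]
finger_gap: 0.555
grasp_force: 0.0
```

Call:
jog_arm --plan "0.45 0 0 62 0 0 0;0.2 -42 -38 0 0 0 -0.168;0 -42 -38 0 0 0 -0.168;0 -42 -38 0 0 0 -0.168;0 -42 -38 0 0 0 -0.168"

```text
t: 27.02
eef_pos: [0.4833, -0.1666, 0.1927]
orientation: [[0.639, 0.769, 0.002], [0.769, -0.639, -0.001], [0.001, 0.002, -1.0]]
force: [-0.0, -0.5, 0.7]
finger_gap: 0.962
grasp_force: 0.0
```

Call:
jog_arm --plan "0 -48 -38 0 0 0 -0.168;0 0 0 0 0 0 -0.168;0 0 0 0 0 0 -0.168;0 0 0 0 0 0 -0.168;0 0 0 0 0 0 -0.168"

```text
t: 27.65
eef_pos: [0.4366, -0.2038, 0.1926]
orientation: [[0.999, 0.037, 0.002], [0.037, -0.999, -0.001], [0.002, 0.001, -1.0]]
force: [0.4, 1.0, -0.6]
finger_gap: 1.002
grasp_force: 0.0
```

Call:
jog_arm --plan "0 0 0 0 0 0 -0.162;0 0 0 0 0 0 0;0 0 0 0 0 0 0"

```text
t: 28.02
eef_pos: [0.4364, -0.2036, 0.1918]
orientation: [[0.993, -0.115, 0.001], [-0.115, -0.993, -0.0], [0.001, 0.0, -1.0]]
force: [0.4, -0.3, 0.1]
finger_gap: 1.0
grasp_force: 0.0
```

```bash
python3 - <<'E'
from h import *
p,a,s=tool();print(p.round(1),a,s['t'],s['finger_gap'],s['force'].round(1))
look('wrist',.016,'wrist8')
E
```

```text
[ 436.4 -203.6  191.8] -6.627153900687012 28.025 0.9995751344936963 [ 0.4 -0.3  0.1]
green [328. 205.] 648 450.1 -210.2 22.6 22.5 38.5
red [245.   8.] 189 596.8 -169.3 13.4 13.3 -6.5
red [267.   2.] 64 600.7 -183.6 12.9 2.5 83.5
grey [327. 226.] 2417 435.6 -208.5 60.6 35.0 -7.2
```

View pics/wrist8.png

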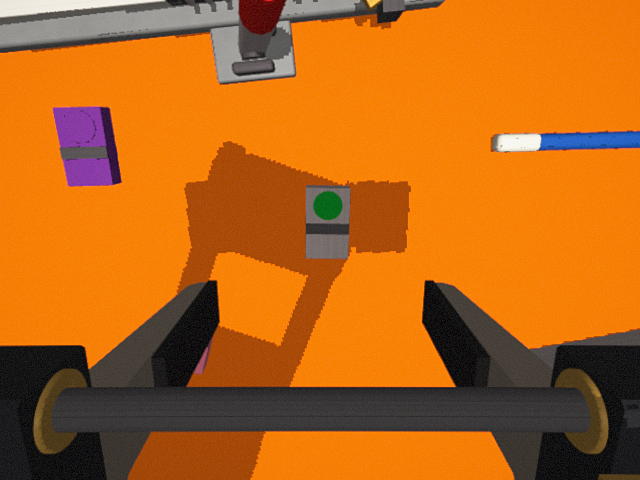

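Wrist picture: last green at (328,222); the lever grip is at the top (262,10), out of the way.

Call:
jog_arm --plan "0 -0.5 -5 -50 0 0 0;0 0 0 -50 0 0 0;0 0 0 -40 0 0 0;0 0 0 -25 0 0 0;1 0 0 0 0 0 0"

```text
t: 28.7
eef_pos: [0.4345, -0.2079, 0.0247]
orientation: [[0.993, -0.117, -0.003], [-0.117, -0.993, 0.002], [-0.003, -0.001, -1.0]]
force: [0.3, -0.8, 0.4]
finger_gap: 0.913
grasp_force: 0.0
```

Call:
jog_arm --plan "1 0 0 0 0 0 0;1 0 0 0 0 0 0;1 0 0 0 0 0 0;1 0 0 0 0 0 0;1 0 0 0 0 0 0"

```text
t: 29.32
eef_pos: [0.4359, -0.2086, 0.0263]
orientation: [[0.993, -0.119, 0.0], [-0.119, -0.993, -0.0], [0.0, 0.0, -1.0]]
force: [-0.8, -0.0, 3.7]
finger_gap: 0.381
grasp_force: 40.0
```

Call:
jog_arm --plan "1 0 0 0 0 0 0;1 0 0 10 0 0 0;1 0 0 50 0 0 0;1 0 0 57 0 0 0;1 0 0 58 0 0 0.15"

```text
t: 29.95
eef_pos: [0.435, -0.2081, 0.2028]
orientation: [[0.999, 0.034, -0.001], [0.034, -0.999, 0.0], [-0.001, -0.001, -1.0]]
force: [0.3, -0.8, -2.3]
finger_gap: 0.38
grasp_force: 40.0
```

Call:
jog_arm --plan "1 5 58 3 0 0 0.15;1 20 56 0 0 0 0.15;1 60 8 0 0 0 0.15;1 60 0 0 0 0 0.15;1 58 0 0 0 0 0.15"

```text
t: 30.58
eef_pos: [0.6402, -0.0858, 0.2042]
orientation: [[0.706, 0.708, -0.0], [0.708, -0.706, 0.0], [-0.0, -0.0, -1.0]]
force: [0.8, -1.1, -2.4]
finger_gap: 0.388
grasp_force: 40.0
```

Call:
jog_arm --plan "1 12 0 0 0 0 0.15;1 0 0 0 0 0 0.15;1 0 0 0 0 0 0.15;1 0 0 0 0 0 0.15;1 0 0 0 0 0 0.17"

```text
t: 31.2
eef_pos: [0.6501, -0.0863, 0.2038]
orientation: [[0.015, 1.0, -0.001], [1.0, -0.015, 0.0], [0.0, -0.001, -1.0]]
force: [1.3, -0.2, -3.3]
finger_gap: 0.383
grasp_force: 40.0
```

Call:
jog_arm --plan "1 0 0 0 0 0 0;1 0 0 0 0 0 0"

```text
t: 31.45
eef_pos: [0.6505, -0.0864, 0.204]
orientation: [[0.024, 1.0, -0.0], [1.0, -0.024, 0.0], [0.0, -0.0, -1.0]]
force: [0.4, -0.8, -3.1]
finger_gap: 0.383
grasp_force: 40.0
```

```bash
python3 - <<'E'
from h import *
im,m=held('green')
cv2.imwrite('pics/wrist9.png',im)
mk=masks(im)
for k,z in (('green',.036),('grey',.032),('red',.03)):
  for c,st,b in blobs(mk[k],150): 
    if st[4]<30000 and 200<c[0]<420: print(k,c.round(),st[4],np.round(edge(m,b,z),1))
E
```

```text
tag in tool [15.6 -0.2] [23.1 23.1]
[650.5 -86.4 204. ] 88.64 31.45 0.38287213897067157 39.98934030532837
green [320. 116.] 3867 [652.3  -9.5 168.3  53.5  89. ]
green [321.   5.] 355 [654.4  70.1  22.3   8.7  -1.3]
green [322. 109.] 894 [653.7   2.4  24.1  23.9  88.7]
green [321. 276.] 2331 [ 649.6 -130.    45.9   45.9   88.7]
grey [320.  40.] 4229 [653.3  51.4  48.3  44.2  88.7]
grey [320. 134.] 4436 [652.2 -13.5  68.1  44.   89.1]
red [375. 131.] 233 [696.  -14.3  20.9   7.4  -1.3]
```

Call:
jog_arm --plan "1 0.5 -1.3 -50 0 0 0.005;1 0 0 -50 0 0 0;1 0 0 -34 0 0 0;1 0 0 -8 0 0 0;1 0 0 -3 0 0 0"

```text
t: 32.12
eef_pos: [0.6518, -0.0879, 0.0596]
orientation: [[0.016, 1.0, 0.001], [1.0, -0.016, -0.0], [-0.0, 0.001, -1.0]]
force: [-0.7, -0.6, -2.0]
finger_gap: 0.381
grasp_force: 40.0
```

Call:
jog_arm --plan "1 0 0 0 0 0 0;0.45 0 0 0 0 0 0;0.45 0 0 0 0 0 0;0.45 0 0 20 0 0 0;0.45 0 0 50 0 0 0"

```text
t: 32.75
eef_pos: [0.6499, -0.0876, 0.129]
orientation: [[0.015, 1.0, -0.004], [1.0, -0.015, 0.0], [0.0, -0.004, -1.0]]
force: [0.8, 0.1, -0.0]
finger_gap: 0.55
grasp_force: 0.0
```

Call:
jog_arm --plan "0.45 0 0 60 0 0 0;0.45 -60 0 10 0 0 0;0.7 -60 0 0 0 0 0;1 -50 0 0 0 0 0;1 -40 0 0 0 0 0"

```text
t: 33.38
eef_pos: [0.4396, -0.0877, 0.2005]
orientation: [[0.015, 1.0, 0.002], [1.0, -0.015, -0.0], [-0.0, 0.002, -1.0]]
force: [0.7, -0.7, 0.4]
finger_gap: 0.248
grasp_force: 0.0
```

Call:
jog_arm --plan "1 0 -55 0 0 0 0;1 0 -30 0 0 0 0;1 0 0 0 0 0 0;1 0 0 0 0 0 0"

```text
t: 33.88
eef_pos: [0.4413, -0.1724, 0.1997]
orientation: [[0.016, 1.0, 0.001], [1.0, -0.016, 0.0], [0.0, 0.001, -1.0]]
force: [-0.8, 0.1, 0.2]
finger_gap: 0.004
grasp_force: 0.0
```

```bash
python3 - <<'E'
from h import *
p,a,s=tool();print(p.round(1),a,s['t'],s['finger_gap'],s['force'].round(1))
look('top',.048,'top10',amin=30)
im=robot.camera('scene');cv2.imwrite('pics/scene10.png',im)
im=cv2.imread('pics/top10.png'); A=cv2.resize(im[170:350,130:470],None,fx=2.3,fy=2.3,interpolation=cv2.INTER_CUBIC)
cv2.imwrite('pics/crop10.png',A)
E
```

```text
[ 441.3 -172.4  199.7] 89.10443079722191 33.875 0.004293932334721324 [-0.8  0.1  0.2]
green [373. 218.] 30 644.3 -122.9 49.1 7.1 -4.3
green [289. 212.] 53 654.3 74.6 17.3 16.6 0.3
green [320. 213.] 50 653.8 1.1 17.2 16.6 -0.4
green [352. 213.] 52 653.3 -72.3 17.2 16.6 -0.9
red [156. 266.] 42 528.1 381.9 50.6 17.9 8.5
red [185. 268.] 43 522.7 319.1 48.6 17.5 -5.6
red [163. 265.] 58 528.9 366.1 18.7 16.4 89.6
red [151. 294.] 30 460.8 390.4 46.2 4.5 -5.5
red [181. 296.] 35 453.4 321.0 46.0 9.1 2.9
red [158. 295.] 62 460.5 373.6 18.7 18.1 3.2
red [145. 326.] 30 390.7 398.4 45.4 4.0 -7.8
grey [173. 267.] 360 525.9 348.3 62.3 39.9 83.8
grey [168. 297.] 380 456.2 356.1 62.8 40.5 84.0
grey [161. 328.] 518 386.5 363.0 63.5 41.2 84.1
```

View pics/scene10.png

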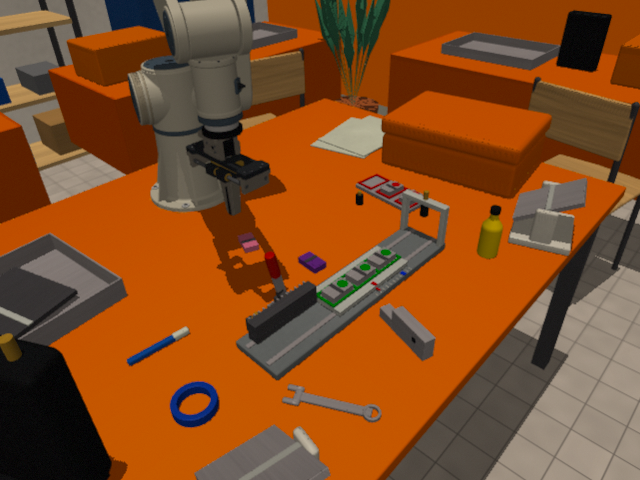

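Scene picture: all three greens sit flat in the carriage and the reds in the tray, with no other coupon left. The lever's red grip is at (272,266). Next I find the lever by triangulation.

```bash
python3 - <<'E'
from h import *
rs=[]
im=robot.camera('wrist');cv2.imwrite('pics/wrist11.png',im)
pts={}
for cam,im,w in (('top',cv2.imread('pics/top0.png'),(395,225,425,250)),('scene',cv2.imread('pics/scene10.png'),(255,240,290,290)),('wrist',im,(0,0,640,480))):
    m=robot.camera_model(cam)
    for c,st,b in blobs(masks(im)['red'],40):
        if w[0]<c[0]<w[2] and w[1]<c[1]<w[3]:
            y,x=np.nonzero(b); r=cv2.minAreaRect(np.c_[x,y].astype(np.float32)); print(cam,c.round(1),st[4],np.round(r[0],1),np.round(r[1],1),r[2])
            if cam!='wrist' : pts[cam]=ray(m,[r[0]])
A=np.zeros((3,3));B=np.zeros(3)
for k,(c,d) in pts.items():
    d=d[0]/np.linalg.norm(d[0]);P=np.eye(3)-np.outer(d,d);A+=P;B+=P@c
X=np.linalg.solve(A,B);print('grip',X*1000,[np.linalg.norm((np.eye(3)-np.outer(d[0],d[0])/(d[0]@d[0]))@(X-c))*1000 for c,d in pts.values()])
E
```

```text
top [411.6 234.9] 67 [411.5 234.5] [8.5 8.5] 45.0
scene [269.2 255.4] 63 [269.5 255.5] [7. 9.] 90.0
wrist [549.2 293.5] 3412 [547.8 292.3] [100.   40.5] 48.8140754699707
grip [ 574.19041242 -196.05973924  148.8508934 ] [np.float64(0.8290852377866315), np.float64(0.8290852377866799)]
```

View pics/wrist11.png

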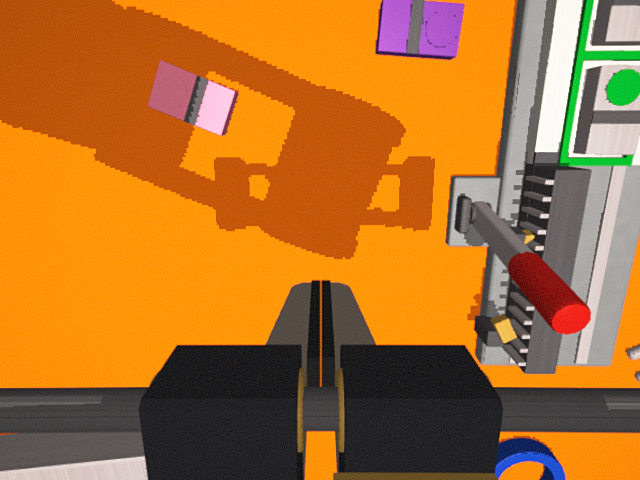

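Wrist picture: the lever's grip top is at (572,317) and its base plate at (475,210). The pen is well away, with free space behind the grip on the -y side. Next I work out the carriage value and the pivot position, and move behind the grip.

```bash
cat >> h.py <<'E'
def carr(cam,save=None,im=None,m=None):
    if im is None: im=robot.camera(cam); m=robot.camera_model(cam)
    if save: cv2.imwrite(f'pics/{save}.png',im)
    mk=masks(im)
    f=np.array([.0175,.99985]); o={}
    for k,z in (('red',.031),('blue',.019)):
        for c,st,b in blobs(mk[k],5):
            y,x=np.nonzero(b); W=world(m,np.c_[x,y],z)[:,:2]*1000; q=W.mean(0)
            if 670<q[0]<735 and -60<q[1]<140: print(k,c.round(1),st[4],q.round(1)); o.setdefault(k,[]).append((st[4],q@f))
    if 'red' in o and 'blue' in o: print('carriage ~',96-(max(o['blue'])[1]-max(o['red'])[1]))
E
python3 - <<'E'
from h import *
m=robot.camera_model('wrist'); print('top of grip',world(m,[[572,317]],.150)*1000,'plate',world(m,[[475,210]],.006)*1000)
im=cv2.imread('pics/top10.png'); carr('top',im=im,m=robot.camera_model('top'))
R=cv2.Rodrigues(m['rvec'])[0]; s=robot.observe()
E
```

```text
top of grip [[ 575.68472979 -195.99359141  150.        ]] plate [[ 573.79294297 -166.01280424    6.        ]]
blue [291.7 194.2] 9 [708.7  71.5]
```

Call:
jog_arm --plan "1 0 -34 0 0 0 0;1 0 -36 0 0 0 0;1 45 0 0 0 0 0;1 45 0 0 0 0 0;1 43 0 0 0 0 0"

```text
t: 34.65
eef_pos: [0.5758, -0.242, 0.199]
orientation: [[0.014, 1.0, -0.0], [1.0, -0.014, 0.0], [0.0, -0.0, -1.0]]
force: [0.1, 0.0, 0.3]
finger_gap: 0.008
grasp_force: 0.0
```

Call:
jog_arm --plan "1 0 0 0 0 0 0;1 0 0 0 0 0 0"

```text
t: 34.9
eef_pos: [0.5734, -0.2419, 0.1985]
orientation: [[0.014, 1.0, -0.002], [1.0, -0.014, 0.001], [0.001, -0.002, -1.0]]
force: [-1.1, 0.2, -0.3]
finger_gap: 0.007
grasp_force: 0.0
```

```bash
python3 - <<'E'
from h import *
p,a,s=tool();print(p.round(1),a,s['t'],s['force'].round(1))
carr('wrist','wrist12')
carr('top')
E
```

```text
[ 573.4 -241.9  198.5] 89.20200501570008 34.9 [-1.1  0.2 -0.3]
blue [291.7 194.2] 9 [708.7  71.5]
```

View pics/wrist12.png

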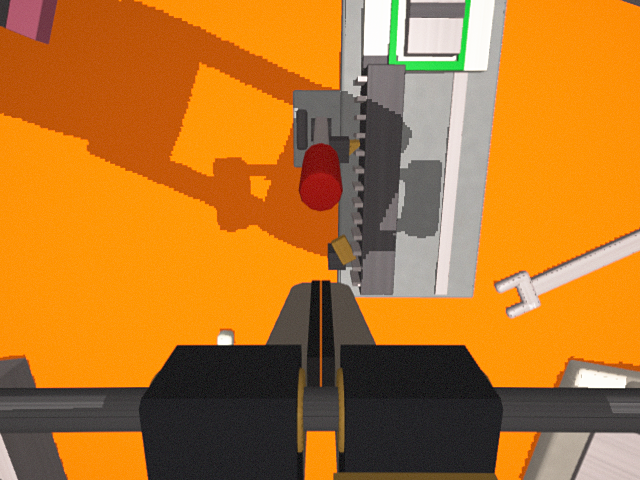

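Wrist picture: the fingers stand in line with the grip (column 320), about 45 mm behind it. I'll lower and push carefully, watching the force.

Call:
jog_arm --plan "1 0 0 -40 0 0 0;1 0 0 -37 0 0 0;1 0 20 0 0 0 0;1 0 15 0 0 0 0;1 0 10 0 0 0 0"

```text
t: 35.62
eef_pos: [0.5746, -0.1979, 0.1244]
orientation: [[0.013, 1.0, 0.002], [1.0, -0.013, -0.003], [-0.003, 0.002, -1.0]]
force: [-4.4, -8.6, 5.7]
finger_gap: 0.004
grasp_force: 4.6
```

Call:
jog_arm --plan "1 0 8 0 0 0 0;1 0 8 0 0 0 0;1 0 4 0 0 0 0;1 0 2 0 0 0 0;1 0 0 0 0 0 0"

```text
t: 36.25
eef_pos: [0.5755, -0.1776, 0.1255]
orientation: [[0.013, 1.0, 0.004], [1.0, -0.013, -0.005], [-0.005, 0.004, -1.0]]
force: [-4.2, -12.5, 8.1]
finger_gap: 0.003
grasp_force: 6.4
```

Call:
jog_arm --plan "1 0 1.5 0 0 0 0;1 0 0 0 0 0 0"

```text
t: 36.5
eef_pos: [0.5755, -0.1762, 0.1255]
orientation: [[0.013, 1.0, 0.004], [1.0, -0.013, -0.005], [-0.005, 0.004, -1.0]]
force: [-3.6, -11.7, 8.3]
finger_gap: -0.001
grasp_force: 6.8
```

```bash
python3 - <<'E'
from h import *
p,a,s=tool();print(p.round(1),a,s['t'],s['force'].round(1))
carr('wrist','wrist13')
E
```

```text
[ 575.5 -176.2  125.5] 89.24141633659993 36.5 [ -3.6 -11.7   8.3]
```

View pics/wrist13.png

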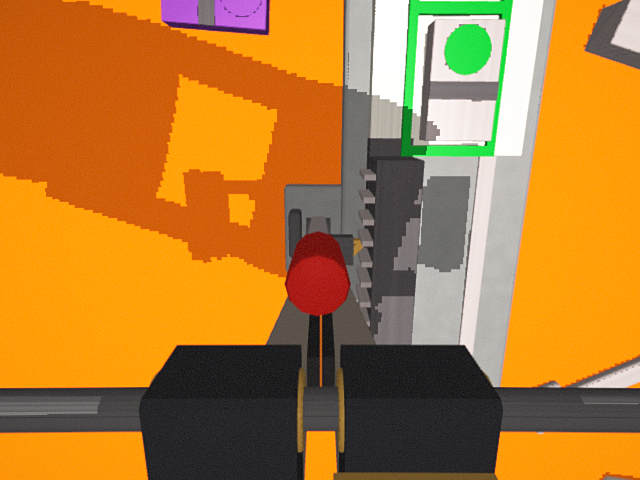

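The fingers push the grip (318,275) squarely and the stop is not reached yet. I'll go on in small steps.

Call:
jog_arm --plan "1 0 2 0 0 0 0;1 0 2 0 0 0 0;1 0 1 0 0 0 0;1 0 0 0 0 0 0"

```text
t: 37.05
eef_pos: [0.5756, -0.1713, 0.1255]
orientation: [[0.013, 1.0, 0.004], [1.0, -0.013, -0.005], [-0.005, 0.004, -1.0]]
force: [-3.2, -12.8, 7.4]
finger_gap: 0.005
grasp_force: 7.2
```

Call:
jog_arm --plan "1 0 1 0 0 0 0;1 0 1 0 0 0 0;1 0 0 0 0 0 0"

```text
t: 37.42
eef_pos: [0.5756, -0.1694, 0.1254]
orientation: [[0.013, 1.0, 0.004], [1.0, -0.013, -0.005], [-0.005, 0.004, -1.0]]
force: [-2.7, -13.8, 7.6]
finger_gap: 0.007
grasp_force: 7.2
```

Call:
jog_arm --plan "1 0 1 0 0 0 0;1 0 1 0 0 0 0;1 0 0 0 0 0 0"

```text
t: 37.8
eef_pos: [0.5756, -0.1684, 0.1254]
orientation: [[0.013, 1.0, 0.005], [1.0, -0.013, -0.007], [-0.007, 0.005, -1.0]]
force: [-4.1, -18.4, 6.1]
finger_gap: 0.004
grasp_force: 9.6
```

Call:
jog_arm --plan "1 0 1 0 0 0 0;1 0 0 0 0 0 0"

```text
t: 38.05
eef_pos: [0.5756, -0.168, 0.1255]
orientation: [[0.013, 1.0, 0.005], [1.0, -0.013, -0.008], [-0.008, 0.005, -1.0]]
force: [-4.1, -21.5, 4.6]
finger_gap: 0.007
grasp_force: 11.2
```

Call:
jog_arm --plan "1 0 1 0 0 0 0;1 0 -20 0 0 0 0;1 0 -20 0 0 0 0;1 0 -20 0 0 0 0;1 0 0 0 0 0 0"

```text
t: 38.67
eef_pos: [0.5743, -0.2244, 0.1221]
orientation: [[0.017, 1.0, 0.0], [1.0, -0.017, 0.0], [0.0, 0.0, -1.0]]
force: [-0.2, 0.0, 0.7]
finger_gap: 0.005
grasp_force: 0.0
```

```bash
cat >> h.py <<'E'
def prog():
    p,a,s=tool();print(p.round(1),round(s['t'],2),s['force'].round(1))
    im=robot.camera('top'); m=robot.camera_model('top')
    for c,st,b in blobs(masks(im)['green'],35):
        y,x=np.nonzero(b); q=world(m,np.c_[x,y],.048)[:,:2].mean(0)*1000
        if 630<q[0]<680 and st[3]<12 and st[2]<12: print('tag',q.round(1),st[4])
    for c,st,b in blobs(masks(im)['red'],10):
        if 380<c[0]<430 and 210<c[1]<260: print('grip',c.round(1),st[4])
    return im,m
E
python3 - <<'E'
from h import *
prog()
im=cv2.imread('pics/top10.png');m=robot.camera_model('top')
for c,st,b in blobs(masks(im)['green'],35):
    y,x=np.nonzero(b); print('base tag',(world(m,np.c_[x,y],.048)[:,:2].mean(0)*1000).round(1))
E
```

```text
[ 574.3 -224.4  122.1] 38.67 [-0.2  0.   0.7]
tag [654.7  88. ] 52
tag [653.4  14.7] 51
tag [653.  -60.3] 52
base tag [654.4  74.7]
base tag [653.5   1.7]
base tag [652.7 -72.8]
```

Call:
jog_arm --plan "1 0 20 0 0 0 0;1 0 16 0 0 0 0;1 0 14 0 0 0 0;1 0 6 0 0 0 0;1 0 4 0 0 0 0"

```text
t: 39.35
eef_pos: [0.5754, -0.1672, 0.1235]
orientation: [[0.01, 1.0, 0.003], [1.0, -0.01, -0.011], [-0.01, 0.003, -1.0]]
force: [-3.1, -39.5, 2.2]
finger_gap: 0.002
grasp_force: 19.5
```

Call:
jog_arm --plan "1 0 0 0 0 0 0;1 0 0 0 0 0 0"

```text
t: 39.6
eef_pos: [0.5754, -0.1677, 0.1234]
orientation: [[0.012, 1.0, 0.003], [1.0, -0.012, -0.01], [-0.01, 0.003, -1.0]]
force: [-2.2, -31.3, 3.8]
finger_gap: 0.004
grasp_force: 15.7
```

Call:
jog_arm --plan "1 0 -20 0 0 0 0;1 0 -20 0 0 0 0;1 0 -20 0 0 0 0;1 0 0 0 0 0 0;1 0 0 0 0 0 0"

```text
t: 40.22
eef_pos: [0.574, -0.2227, 0.1217]
orientation: [[0.015, 1.0, -0.001], [1.0, -0.015, 0.001], [0.001, -0.001, -1.0]]
force: [-0.0, -0.3, -0.4]
finger_gap: 0.008
grasp_force: 0.0
```

```bash
python3 - <<'E'
from h import *
prog()
im=robot.camera('scene');cv2.imwrite('pics/scene14.png',cv2.resize(im[200:400,230:460],None,fx=3,fy=3,interpolation=cv2.INTER_CUBIC))
E
```

```text
[ 574.  -222.7  121.7] 40.23 [-0.  -0.3 -0.4]
tag [654.8 100.3] 51
tag [653.9  27.2] 52
tag [653.  -47.9] 51
```

View pics/scene14.png

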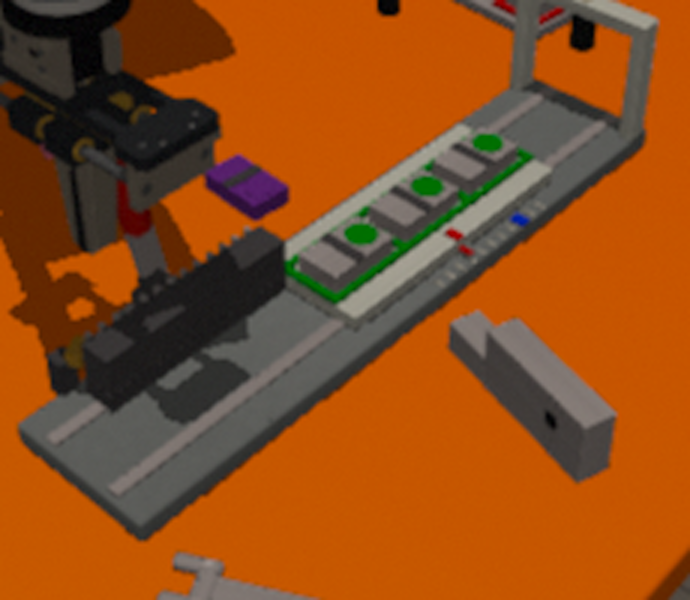

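Crop: pointer at (465,248), blue mark at (520,219), about four or five ticks apart. The tags moved 12.3 mm. Next I measure the gap in the original picture and make further strokes, a little shorter.

```bash
python3 - <<'E'
from h import *
m=robot.camera_model('scene'); f=np.array([.0175,.99985])
a,b,c=world(m,[[385,282.7],[403.3,273],[381.5,278]],.020)[:,:2]*1000
print(a,b,(b-a)@f); print('pointer base at z.03',world(m,[[381.5,278]],.031)*1000)
E
```

```text
[700.73454937  12.40620675] [710.99136958  66.10105793] 53.86629130946356
pointer base at z.03 [[693.04587429   9.15909855  31.        ]]
```

Call:
jog_arm --plan "1 0 20 0 0 0 0;1 0 16 0 0 0 0;1 0 13 0 0 0 0;1 0 5 0 0 0 0;1 0 3 0 0 0 0"

```text
t: 40.95
eef_pos: [0.5754, -0.1683, 0.1236]
orientation: [[0.012, 1.0, 0.003], [1.0, -0.012, -0.007], [-0.007, 0.003, -1.0]]
force: [-2.7, -24.6, 4.8]
finger_gap: 0.007
grasp_force: 12.7
```

Call:
jog_arm --plan "1 0 0 0 0 0 0;1 0 0 0 0 0 0"

```text
t: 41.2
eef_pos: [0.5754, -0.1687, 0.1235]
orientation: [[0.013, 1.0, 0.003], [1.0, -0.013, -0.006], [-0.006, 0.003, -1.0]]
force: [-0.9, -18.8, 5.5]
finger_gap: 0.006
grasp_force: 9.9
```

Call:
jog_arm --plan "1 0 -19 0 0 0 0;1 0 -19 0 0 0 0;1 0 -19 0 0 0 0;1 0 0 0 0 0 0;1 0 0 0 0 0 0"

```text
t: 41.82
eef_pos: [0.574, -0.2229, 0.1217]
orientation: [[0.016, 1.0, -0.001], [1.0, -0.016, 0.001], [0.001, -0.001, -1.0]]
force: [-0.4, -0.0, 0.1]
finger_gap: 0.002
grasp_force: 0.0
```

```bash
python3 - <<'E'
from h import *
prog()
E
```

```text
[ 574.  -222.9  121.7] 41.83 [-0.4 -0.   0.1]
tag [654.9 112. ] 53
tag [654.4  38.6] 53
tag [653.2 -36.2] 52
```

Call:
jog_arm --plan "1 0 20 0 0 0 0;1 0 16 0 0 0 0;1 0 13 0 0 0 0;1 0 6 0 0 0 0;1 0 3 0 0 0 0"

```text
t: 42.5
eef_pos: [0.5755, -0.168, 0.1236]
orientation: [[0.011, 1.0, 0.003], [1.0, -0.011, -0.008], [-0.008, 0.003, -1.0]]
force: [-2.1, -28.8, 4.6]
finger_gap: 0.005
grasp_force: 14.5
```

Call:
jog_arm --plan "1 0 0 0 0 0 0;1 0 0 0 0 0 0"

```text
t: 42.75
eef_pos: [0.5754, -0.1684, 0.1236]
orientation: [[0.012, 1.0, 0.003], [1.0, -0.012, -0.008], [-0.008, 0.003, -1.0]]
force: [-2.2, -23.5, 4.5]
finger_gap: 0.004
grasp_force: 11.7
```

Call:
jog_arm --plan "1 0 -19 0 0 0 0;1 0 -19 0 0 0 0;1 0 -20 0 0 0 0;1 0 0 0 0 0 0;1 0 0 0 0 0 0"

```text
t: 43.38
eef_pos: [0.574, -0.2229, 0.1217]
orientation: [[0.016, 1.0, -0.001], [1.0, -0.016, 0.001], [0.001, -0.001, -1.0]]
force: [-1.1, -0.6, -0.3]
finger_gap: 0.004
grasp_force: 0.0
```

Call:
jog_arm --plan "1 0 20 0 0 0 0;1 0 16 0 0 0 0;1 0 13 0 0 0 0;1 0 6 0 0 0 0;1 0 3 0 0 0 0"

```text
t: 44.0
eef_pos: [0.5754, -0.1679, 0.1236]
orientation: [[0.011, 1.0, 0.003], [1.0, -0.011, -0.008], [-0.008, 0.003, -1.0]]
force: [-3.2, -29.1, 4.0]
finger_gap: 0.004
grasp_force: 14.8
```

Call:
jog_arm --plan "1 0 0 0 0 0 0;1 0 0 0 0 0 0"

```text
t: 44.25
eef_pos: [0.5754, -0.1683, 0.1235]
orientation: [[0.012, 1.0, 0.003], [1.0, -0.012, -0.008], [-0.008, 0.003, -1.0]]
force: [-2.2, -23.5, 4.6]
finger_gap: 0.004
grasp_force: 11.9
```

Call:
jog_arm --plan "1 0 -19 0 0 0 0;1 0 -19 0 0 0 0;1 0 -20 0 0 0 0;1 0 0 0 0 0 0;1 0 0 0 0 0 0"

```text
t: 44.88
eef_pos: [0.574, -0.2229, 0.1217]
orientation: [[0.016, 1.0, -0.001], [1.0, -0.016, 0.001], [0.001, -0.001, -1.0]]
force: [-0.0, 0.1, 0.4]
finger_gap: 0.002
grasp_force: 0.0
```

```bash
python3 - <<'E'
from h import *
prog()
im=robot.camera('scene');m=robot.camera_model('scene');mk=masks(im);f=np.array([.0175,.99985])
for k in ('red','blue'):
    for c,st,b in blobs(mk[k],2):
        if 370<c[0]<430 and 250<c[1]<300: print(k,c.round(1),st[4],(world(m,[c],.02)[0,:2]*1000).round(1),(world(m,[c],.031)[0,:2]*1000).round(1))
cv2.imwrite('pics/scene15.png',cv2.resize(im[240:310,350:450],None,fx=7,fy=7,interpolation=cv2.INTER_CUBIC))
E
```

```text
[ 574.  -222.9  121.7] 44.88 [-0.   0.1  0.4]
tag [654.9 135.8] 52
tag [654.3  62.6] 53
tag [653.7 -11.9] 50
red [391. 270.] 11 [684.2  56.6] [691.9  45.1]
red [395.  275.2] 8 [701.9  47.5] [709.3  36.1]
blue [402.9 272.7] 21 [709.7  66.3] [717.   54.6]
```

View pics/scene15.png

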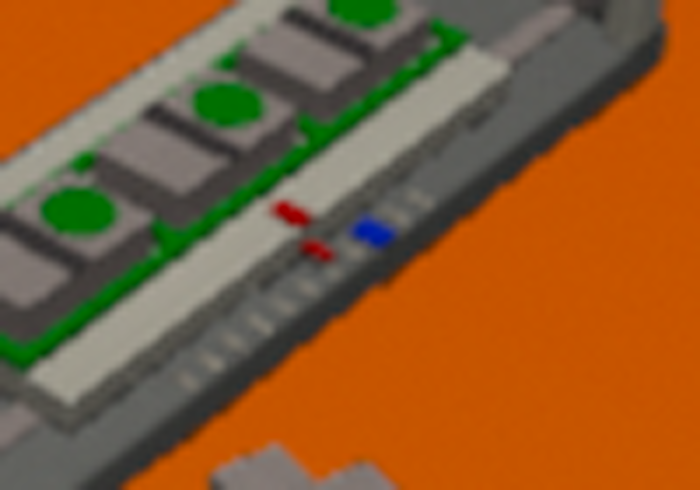

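Crop: pointer tip at (317,250), blue mark at (374,233), about two ticks short. I make one more stroke, then look from near.

Call:
jog_arm --plan "1 0 20 0 0 0 0;1 0 16 0 0 0 0;1 0 13 0 0 0 0;1 0 6 0 0 0 0;1 0 3 0 0 0 0"

```text
t: 45.6
eef_pos: [0.5755, -0.168, 0.1236]
orientation: [[0.012, 1.0, 0.003], [1.0, -0.012, -0.008], [-0.008, 0.003, -1.0]]
force: [-2.4, -28.3, 5.0]
finger_gap: 0.002
grasp_force: 14.3
```

Call:
jog_arm --plan "1 0 0 0 0 0 0;1 0 0 0 0 0 0"

```text
t: 45.85
eef_pos: [0.5754, -0.1684, 0.1236]
orientation: [[0.013, 1.0, 0.003], [1.0, -0.012, -0.007], [-0.007, 0.003, -1.0]]
force: [-1.4, -23.4, 5.2]
finger_gap: 0.005
grasp_force: 11.5
```

Call:
jog_arm --plan "1 0 -19 0 0 0 0;1 0 -19 0 0 0 0;1 0 -20 0 0 0 0;1 0 0 0 0 0 0;1 0 0 60 0 0 0"

```text
t: 46.48
eef_pos: [0.5711, -0.2219, 0.1781]
orientation: [[0.016, 1.0, -0.009], [1.0, -0.016, 0.004], [0.004, -0.009, -1.0]]
force: [1.7, 0.3, 1.1]
finger_gap: 0.007
grasp_force: 0.0
```

Call:
jog_arm --plan "1 0 0 60 0 0 0;1 20 50 0 0 0 0;1 30 50 0 0 0 0;1 35 50 0 0 0 0;1 30 50 0 0 0 0"

```text
t: 47.1
eef_pos: [0.6899, -0.0208, 0.2419]
orientation: [[0.015, 1.0, -0.0], [1.0, -0.015, 0.001], [0.001, -0.0, -1.0]]
force: [0.4, -0.9, 0.6]
finger_gap: 0.005
grasp_force: 0.0
```

Call:
jog_arm --plan "1 10 20 0 0 0 0;1 0 0 0 0 0 0;1 0 0 0 0 0 0"

```text
t: 47.48
eef_pos: [0.6984, -0.0044, 0.2418]
orientation: [[0.016, 1.0, -0.001], [1.0, -0.016, -0.0], [-0.0, -0.001, -1.0]]
force: [-0.6, 0.5, -0.1]
finger_gap: 0.006
grasp_force: 0.0
```

```bash
python3 - <<'E'
from h import *
prog()
carr('wrist','w16')
im=cv2.imread('pics/w16.png'); m=robot.camera_model('wrist')
c=proj(m,[[.705,.065,.02]])[0].astype(int); print(c)
x0,y0=max(0,c[0]-60),max(0,c[1]-50)
cv2.imwrite('pics/w16c.png',cv2.resize(im[y0:y0+110,x0:x0+130],None,fx=5,fy=5,interpolation=cv2.INTER_CUBIC))
E
```

```text
[698.4  -4.4 241.8] 47.48 [-0.6  0.5 -0.1]
tag [655.3 147.8] 52
grip [411.3 235.1] 60
red [317.  142.3] 172 [696.6  58.7]
blue [329.5 126.8] 160 [707.7  71.3]
carriage ~ 83.12200500181117
[326 134]
```

View pics/w16c.png

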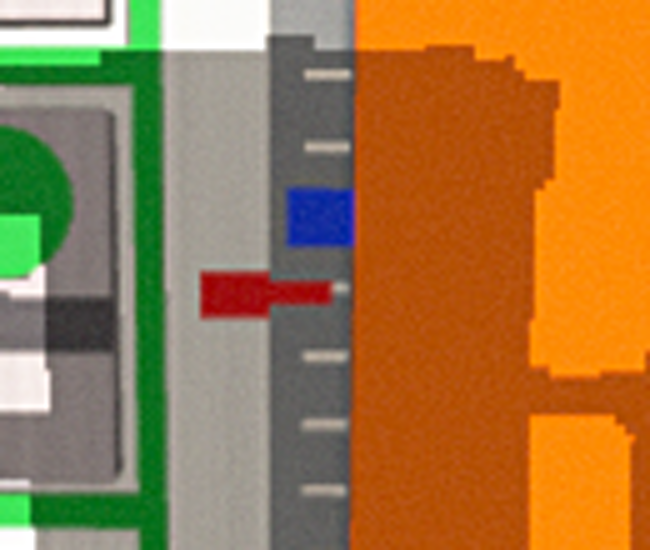

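Crop: pointer at (300,293) stands exactly one tick short of the blue mark (320,217), so one last stroke remains.

Call:
jog_arm --plan "1 -10 -20 0 0 0 0;1 -30 -50 0 0 0 0;1 -35 -50 0 0 0 0;1 -30 -50 0 0 0 0;1 -19 -50 0 0 0 0"

```text
t: 48.2
eef_pos: [0.5723, -0.2262, 0.2424]
orientation: [[0.016, 1.0, -0.0], [1.0, -0.016, -0.0], [-0.0, -0.0, -1.0]]
force: [0.5, -0.2, -0.7]
finger_gap: 0.004
grasp_force: 0.0
```

Call:
jog_arm --plan "1 0 0 0 0 0 0;1 0 -2 -60 0 0 0;1 0 0 -60 0 0 0;1 0 0 0 0 0 0;1 0 0 0 0 0 0"

```text
t: 48.82
eef_pos: [0.5762, -0.2256, 0.1239]
orientation: [[0.015, 1.0, 0.002], [1.0, -0.015, -0.001], [-0.001, 0.002, -1.0]]
force: [0.1, 0.1, 0.6]
finger_gap: 0.002
grasp_force: 0.0
```

Start is about 2.5 mm further back, so I push 60.5 in all, then return and retreat upward.

Call:
jog_arm --plan "1 0 20 0 0 0 0;1 0 18 0 0 0 0;1 0 14 0 0 0 0;1 0 6 0 0 0 0;1 0 2 0 0 0 0"

```text
t: 49.45
eef_pos: [0.5779, -0.1678, 0.1258]
orientation: [[0.012, 1.0, 0.007], [1.0, -0.012, -0.008], [-0.008, 0.007, -1.0]]
force: [-0.4, -22.0, 5.6]
finger_gap: 0.008
grasp_force: 11.4
```

Call:
jog_arm --plan "1 0 0.5 0 0 0 0;1 0 0 0 0 0 0"

```text
t: 49.7
eef_pos: [0.578, -0.1679, 0.1259]
orientation: [[0.013, 1.0, 0.007], [1.0, -0.013, -0.008], [-0.008, 0.007, -1.0]]
force: [-0.7, -19.8, 5.6]
finger_gap: 0.008
grasp_force: 10.3
```

Call:
jog_arm --plan "1 0 1 0 0 0 0;1 0 -20 0 0 0 0;1 0 -20 0 0 0 0;1 0 -22 0 0 0 0;1 0 -5 0 0 0 0"

```text
t: 50.32
eef_pos: [0.5751, -0.2319, 0.122]
orientation: [[0.016, 1.0, -0.0], [1.0, -0.016, 0.0], [0.0, -0.0, -1.0]]
force: [0.0, 0.4, -0.1]
finger_gap: 0.005
grasp_force: 0.0
```

Call:
jog_arm --plan "1 0 0 60 0 0 0;1 0 0 60 0 0 0;1 20 55 0 0 0 0;1 30 55 0 0 0 0;1 35 50 0 0 0 0"

```text
t: 50.95
eef_pos: [0.6604, -0.0689, 0.2423]
orientation: [[0.016, 1.0, -0.0], [1.0, -0.016, 0.001], [0.001, -0.0, -1.0]]
force: [1.6, 0.3, -0.4]
finger_gap: 0.005
grasp_force: 0.0
```

Call:
jog_arm --plan "1 35 55 0 0 0 0;1 0 15 0 0 0 0;1 0 0 0 0 0 0;1 0 0 0 0 0 0"

```text
t: 51.45
eef_pos: [0.6929, -0.0044, 0.2419]
orientation: [[0.016, 1.0, -0.001], [1.0, -0.016, -0.0], [-0.0, -0.001, -1.0]]
force: [-0.1, 0.4, 0.3]
finger_gap: 0.007
grasp_force: 0.0
```

```bash
python3 - <<'E'
from h import *
prog()
carr('wrist','w17')
E
```

```text
[692.9  -4.4 241.9] 51.45 [-0.1  0.4  0.3]
tag [655.7 160.1] 52
grip [411.3 235.3] 57
red [321.6 128. ] 168 [695.4  70.6]
blue [336.5 126.2] 112 [708.7  71.9]
carriage ~ 94.49306980240486
```

Call:
jog_arm --plan "1 -60 0 0 0 0 0;1 -60 0 0 0 0 0;1 -60 0 0 0 0 0;1 -60 0 0 0 0 0;1 -30 -40 0 0 0 0"

```text
t: 52.18
eef_pos: [0.4206, -0.043, 0.2421]
orientation: [[0.014, 1.0, -0.0], [1.0, -0.014, 0.0], [0.0, -0.0, -1.0]]
force: [0.6, -0.7, 0.7]
finger_gap: 0.008
grasp_force: 0.0
```

Call:
jog_arm --plan "1 0 -40 0 0 0 0;1 0 0 0 0 0 0;1 0 0 0 0 0 0;1 0 0 0 0 0 0"

```text
t: 52.68
eef_pos: [0.4237, -0.0828, 0.242]
orientation: [[0.015, 1.0, -0.0], [1.0, -0.015, 0.0], [0.0, -0.0, -1.0]]
force: [-0.3, 0.3, 0.0]
finger_gap: 0.011
grasp_force: 0.0
```

```bash
python3 - <<'E'
from h import *
im,m=prog()
for c,st,b in blobs(masks(im)['red'],45): print('red',c.round(1),st[4])
for k in ('probe','marker'):
    print(k,[(np.round(r['pixel']),round(r['conf'],2)) for r in robot.boxes_of('top',k)][:2])
robot.job_done()
E
```

```text
[423.7 -82.8 242. ] 52.67 [-0.3  0.3  0. ]
tag [655.7 159.9] 51
tag [654.9  85.8] 54
tag [654.1  11.7] 52
grip [411.3 235.3] 57
red [411.3 235.3] 57
red [184.9 267.1] 45
red [162.9 265.4] 58
red [157.8 295. ] 61
probe [(array([311., 223.]), 0.62), (array([209., 316.]), 0.49)]
marker [(array([497., 285.]), 0.57)]
the job is handed in; nothing more can be done
```

The job is handed in at about 53 s: all three green coupons are in the carriage nests, both reds are in the reject tray, the carriage pointer reads within about 2 mm of the blue mark's middle after seven strokes, the lever is back at rest, the probe and pen are where they started, and I viewed 16 pictures against the limit of 14.

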